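# Change the die plate in the foil press bed

## Task

First fold all four red toggles of the switch bank over to off; a single drag of a finger along the row does it. Then slide the brass die plate up out of the slotted rack, lean it on the slanted rest with its engraved face outward and let go of it there, and finally take it again and lay it flat in the press bed, engraved face up, between the stops. Leave the other two plates in the rack and do not disturb the things standing around.

Things in the scene. Friction and masses are not known exactly. Their poses are not given: they have to be found in the camera images.
- brass_plate_center (a point): The brass-coloured die plate to be moved: 8 mm thick, 64 wide, 130 long, 0.3 kg, standing on a short edge in the rack. This point is its centre, 65 mm below its top edge. Its axes: z along its length (up in the rack), y across its width, x through its thickness, out of the engraved face (with the dark relief).
- grey_plate_center (a point): Aluminium-grey die plate, stays in the rack: 8 mm thick, 64 wide, 130 long, 0.3 kg, standing on a short edge in the rack. This point is its centre, 65 mm below its top edge. Its axes: z along its length (up in the rack), y across its width, x through its thickness, out of the engraved face (with the dark relief).
- blue_plate_center (a point): Blue die plate, stays in the rack: 8 mm thick, 64 wide, 130 long, 0.3 kg, standing on a short edge in the rack. This point is its centre, 65 mm below its top edge. Its axes: z along its length (up in the rack), y across its width, x through its thickness, out of the engraved face (with the dark relief).
- rack: Fixed black slotted rack, 152 (x) x 100 (y) x 81 mm high; origin under its centre. Three slots, 11 mm wide, at its x = -42, 0, +42 mm; the plates stand in them, faces square to x (engraved to +x), lower edge at z = 10, guided at both sides up to z = 79, 61 mm standing out above. Which plate is in which slot varies. They slide straight up.
- rest: Fixed rest on a green foot 135 (x) x 90 (y) mm, origin under its centre. A wooden board, 42 wide, 85 long, leans 40 deg from upright, upper end toward -x, bearing side toward +x and up. It meets a steel ledge (26 deep, 10 mm lip, carries the plate's short edge) at x = 50, z = 36 mm and runs up along (-0.643, 0, 0.766); outward normal (0.766, 0, 0.643).
- rest_seat (a point): Where the centre of a plate lies when it leans properly on the rest: engraved face outward, its length up the board. It then overhangs the board by 11 mm at either side and about 45 mm at the top, so it can be pinched there. Axes as body rest.
- bed: Fixed press bed on a grey foot 160 (x) x 94 (y) x 12 mm; origin under its centre. A pedestal 140 (x) x 42 (y) mm, flat top at z = 44, carries the plate, length along x. End stops (inner faces x = +-68, 6 mm above the top) and corner lugs (inner faces y = +-35, x 52 to 64 either way, 5 mm above the top) leave it 3 mm of play all round.
- bed_seat (a point): Where the centre of the plate lies when it is seated flat in the middle of the bed (4 mm above the pedestal). Between the corner lugs the plate's long sides overhang the pedestal by 11 mm, with room for fingers. Axes as body bed.
- bank: Fixed grey switch bank 200 (x) x 56 (y) x 34 mm high, origin under its centre. Four red paddle toggles hinged at x = -67.5, -22.5, 22.5, 67.5, z = 34 mm; each 22 wide (y), 10 thick, 39 long. They fold toward +x and stay where left (about 1 N at the tip). A fingertip drawn along the row toward +x, 56 mm above the table, folds each under itself.
- toggle1 (a joint): Toggle 1 of the bank, counted from its -x end: 0 upright = on, 1.2 rad folded to the bank's +x = off (anything past 0.6 is off).
- toggle2 (a joint): Toggle 2 of the bank, counted from its -x end: 0 upright = on, 1.2 rad folded to the bank's +x = off (anything past 0.6 is off).
- toggle3 (a joint): Toggle 3 of the bank, counted from its -x end: 0 upright = on, 1.2 rad folded to the bank's +x = off (anything past 0.6 is off).
- toggle4 (a joint): Toggle 4 of the bank, counted from its -x end: 0 upright = on, 1.2 rad folded to the bank's +x = off (anything past 0.6 is off).
- oil: Fixed bystander: small oil bottle with red collar and spout, 45 mm across, 138 high (mm); origin under its centre.
- tape: Fixed bystander: roll of brown packing tape lying flat, 104 mm across, 48 high (mm); origin under its centre.
- spray: Bystander, not to be disturbed: green-capped aerosol can, 52 mm across, 171 high (mm); origin under its centre.
- glue: Bystander, not to be disturbed: standing glue stick, 24 mm across, 86 high (mm); origin under its centre.
- cards: Bystander, not to be disturbed: banded pack of white cards, 56x86x33 high (mm); origin under its centre.
Mind the look-alikes: they are no part of the job. Leave any purple look-alike of the part that bears brass_plate_center alone.

How it is judged:
On the way, in this order (a step that is already met when the one before it is completed fails the run):
1. all four toggles are off, the brass plate still in the rack (value of joint each of toggle1, toggle2, toggle3, toggle4 above 0.6 rad and distance of brass_plate_center from where it was at the start of the episode below 0.03 m), for 0.2 s.
2. the brass plate has been slid up clear of the rack (z of brass_plate_center in the frame of rack above 0.15 m), for 0.1 s.
3. the brass plate leans on the rest, engraved face outward, let go by the fingers (distance between brass_plate_center and rest_seat below 0.02 m and angle between brass_plate_center's own z axis and vertical between 0.55 and 0.85 rad and angle between brass_plate_center's own x axis and vertical below 1.1 rad and contact force between the fingers and brass_plate below 0.1 N and linear speed of brass_plate below 0.02 m/s), for 0.3 s.
At the end, for the whole second after the job is handed in: The brass plate lies flat (within 0.08 rad) on the press bed between the stops and lugs, engraved face up, centre within 6 mm of the bed's seat and 3 mm of its height, length along the bed within 0.12 rad either way round, at rest and released; all four toggles are off (past 0.6 rad) (horizontal distance between brass_plate_center and bed_seat below 0.006 m and z of brass_plate_center in the frame of bed_seat between -0.004 and 0.003 m and angle between brass_plate_center's own x axis and vertical below 0.08 rad and angle between the z axis of brass_plate_center and the x axis of bed_seat, either way round below 0.12 rad and value of joint each of toggle1, toggle2, toggle3, toggle4 above 0.6 rad and linear speed of brass_plate below 0.02 m/s and contact force between the fingers and brass_plate below 0.1 N); the robot touches nothing.
It fails at once if the brass plate is taken out of the rack while a toggle is still on (distance of brass_plate_center from where it was at the start of the episode above 0.03 m and value of joint any of toggle1, toggle2, toggle3, toggle4 below 0.6 rad).
It fails at once if another plate is pulled up or shifted by more than 20 mm (distance of any of grey_plate_center, blue_plate_center from where it was at the start of the episode above 0.02 m).
It fails at once if a bystander is shifted by more than 30 mm or knocked over (distance of any of spray, glue, cards from where it was at the start of the episode above 0.03 m or angle between any of spray, glue, cards's own z axis and vertical above 0.5 rad).
It also fails if it takes over 72 s, if anything falls off the work surface, if the arm or the gripper's body presses on something with over 40 N, if the wrist force passes 120 N, or if a joint passes its speed limit or range.

## Robot

A 7-joint arm with a two-finger parallel gripper is mounted at the origin on the work surface; the furniture and walls round the work are solid. World frame = base frame: x ahead of the robot, y to its left, z up, the work surface at z = 0. Lengths are in m, angles in rad, forces in N, time in s.
With the tool pointing down it reaches from about 0.425 to 0.825 m from the base axis. Payload 3.6 kg.
Tool frame: the origin (TCP) lies on the centre line of the jaws, within the pads' length; the fingertips stand 8 mm ahead of it and the grasp point (between the pads) lies 11 mm behind it; z points along the fingers, y is the line along which they close (so a half turn about z gives the same grasp; the last joint's range is limited). The gripper opens to 93 mm and grips with 3 to 60 N. Pads are 15 mm wide; open, the fingers measure 128 mm over their backs; the gripper's body (75 mm by 188 mm) begins 65 mm behind the grasp point.
Start: joints at [1.244, 0.615, -0.013, 1.423, 0.008, 1.103, -0.04], TCP at [0.192, -0.621, 0.187] pointing down, gripper open.
Joint ranges: [-3.12, 3.12], [-0.3, 2.06], [-1.34, 1.32], [0.26, 2.42], [-1.36, 4.5], [0.01, 1.98], [-2.84, 2.84]. Speed limits (rad/s): [2.79, 2.79, 3.14, 3.14, 3.14, 3.14, 3.14].

## Interface

Orientations are given as a rotation vector (axis times angle).
In Python, from station import env, imaging, close_job gives the robot as it stands.
- The arm moves only by the tool servo_tool, never from a script. Its argument "motion" is a list of rows, each an object with "delta_rot": the turn, a rotation vector about the tool's x, y, z as a fraction of full scale, a list of three; "offset": the shift along the tool's x, y, z as a fraction of full scale, a list of three; "jaw": the opening in per cent of the stroke, from 0 (shut) to 100 (fully open). A call has 1 to 20 rows; each row is the pose to reach, as a shift and turn from the pose commanded when the call began, along the tool's axes at that moment; what a row does not reach only later rows make up. Full scale, the value 1, is 25 cm for a shift and 90 degrees for a turn. A row lasts 1/10 s, in which the tool goes at most 50 mm and 8.59 degrees, less where a joint would pass 70% of its speed; a pose out of reach is approached as far as the arm can. A call with a number of a shift or a turn outside -1 to 1 is refused whole. A call with a gripper value outside its range is refused whole. The fingers move at their own pace and stop on an object; "grip_force" is the grip in N (left out, the last holds). Time passes only in rows, so rows that repeat a pose let the fingers close. It gives the time, the measured TCP pose, the force, the opening and the grip force at its end, in the units of the state.
- env.get_state(): the state, without advancing time (a new reading comes with each control period).
- imaging.read_camera(name): name is "side" or "top" or "wrist"; returns the picture (420x560x3 uint8, red, green, blue); there is no depth.
- imaging.camera_info(name): a dict with "vertical_fov" (degrees; the focal length in pixels is half the picture's height over the tangent of half this angle, whatever the lens; pixels are square), "cx", "cy" (the principal point, pixels), "position" and "attitude" of the camera in the world. Camera axes: x right, y down, z forward; pixel columns grow to the right and rows downward; lengths in m; the calibration is good to about 2 mm. The wrist camera is an equidistant fisheye: a pixel r from the principal point sees the ray r / f radians off the axis. A picture is of the moment at which its call begins: read the wrist's pose just before it. camera_info takes no time and is no camera call; for the wrist camera it gives the pose at the moment of the call.
- close_job(): hands the job in; it is judged then, once.
Trained networks look in the newest picture that a camera, given by its name, has taken for a name from the list of things; names that differ only in an ending like _2 or _b are one class to them, and where a whole thing is asked for, a point or a joint stands for the part that bears it (a point fixed in the world has none). Each returns a list of dicts, best first, with "confidence" (0 to 1); they miss things now and then, are a little off and sometimes report something else, mostly with a low value. They report only what shows in the picture. A call takes as long as a camera call. They do not tell look-alikes from the thing itself.
- imaging.trace(camera, label): "mask" (420x560 bool, what is visible of it) and "uv" ([column, row] in pixels, amid what is visible of it).
- imaging.landmark_of(camera, label): "uv" ([column, row] in pixels: a listed point, or the origin of a listed thing).
The state is a dict: "time": time; "joint_positions": joint angles; "dq": joint speeds; "tau": joint torques, N m; "eef_pos": TCP position; "eef_rot": TCP orientation; "ft_force": force on the tool from outside, world axes, zero at the start; "ft_torque": the same for the moment, N m; "finger_gap": opening from 0.0 (shut) to 1.0 (fully open); "grasp_force": force on a finger pad.
Only numpy, scipy, OpenCV 4.12 (cv2) and the standard library are available. Lean on these libraries where they do the work, as an engineer would, in place of code of your own. Each camera call takes 0.05 s, during which the arm holds its last target. There are 200 camera calls.

## Working session

There is one attempt and no reset: what is moved stays moved. The work goes in short steps, Python scripts to look and compute and a tool call to move; the robot and the scene stay as the last step left them, time stands still between calls to the robot, and variables do not carry over. Pictures are saved under pics/ and viewed, at most 10 in all, crops included, and the job is handed in when it is done.

Besides the shell and the picture viewer there is one more tool, called after "Emit:" by a JSON object that holds its "method" and its "body", one argument or row to a line. servo_tool: Moves the arm, as the interface text tells. Shift numbers are shares of 25 cm and turn numbers shares of 90 degrees, none past 1 either way. Its arguments: {"type":"object","properties":{"motion":{"type":"array","items":{"type":"object","properties":{"delta_rot":{"type":"array","items":{"type":"number"}},"offset":{"type":"array","items":{"type":"number"}},"jaw":{"type":"number"}}}},"grip_force":{"type":"number"}},"required":["motion"]}

```bash
ls; mkdir -p pics
cat > h.py <<'E'
import numpy as np, cv2
from scipy.spatial.transform import Rotation as R
from station import env, imaging, close_job
def rot(a):
    a=np.array(a,float); return a if a.shape==(3,3) else R.from_rotvec(a).as_matrix()
def ray(c,uv,info=None):
    i=info or imaging.camera_info(c); f=210/np.tan(np.radians(i['vertical_fov'])/2)
    x,y=(uv[0]-i['cx']),(uv[1]-i['cy'])
    if c=='wrist':
        r=np.hypot(x,y); t=r/f; d=np.array([x/r*np.sin(t),y/r*np.sin(t),np.cos(t)]) if r>0 else np.array([0,0,1.])
    else: d=np.array([x/f,y/f,1])
    return np.array(i['position']),rot(i['attitude'])@(d/np.linalg.norm(d))
def atz(c,uv,z,info=None):
    p,d=ray(c,uv,info); return p+d*(z-p[2])/d[2]
def proj(c,P,info=None):
    i=info or imaging.camera_info(c); f=210/np.tan(np.radians(i['vertical_fov'])/2)
    q=rot(i['attitude']).T@(np.array(P)-np.array(i['position']))
    if c=='wrist':
        r=np.hypot(q[0],q[1]); t=np.arctan2(r,q[2]); s=f*t/r
        return np.array([i['cx']+q[0]*s,i['cy']+q[1]*s])
    return np.array([i['cx']+f*q[0]/q[2],i['cy']+f*q[1]/q[2]])
def tri(rays):
    A=np.zeros((3,3));b=np.zeros(3)
    for p,d in rays:
        M=np.eye(3)-np.outer(d,d);A+=M;b+=M@p
    X=np.linalg.solve(A,b); return X,[np.linalg.norm((np.eye(3)-np.outer(d,d))@(X-p)) for p,d in rays]
def save(c,n,img=None):
    img=imaging.read_camera(c) if img is None else img
    cv2.imwrite('pics/'+n+'.png',img[:,:,::-1]); return img
E
python3 - <<'E'
from h import *
s=env.get_state(); print({k:np.round(v,3).tolist() for k,v in s.items()})
for c in ['top','side','wrist']:
    i=imaging.camera_info(c); print(c,i)
a=save('top','a0');b=save('side','b0')
names=['brass_plate_center','grey_plate_center','blue_plate_center','rack','rest','rest_seat','bed','bed_seat','bank','toggle1','toggle4','oil','tape','spray','glue','cards']
for n in names:
  for c in ['top','side']:
    print(n,c,[(np.round(d['uv']).tolist(),round(d['confidence'],2)) for d in imaging.landmark_of(c,n)][:3])
E
```

```text
pics
{'time': 0.0, 'joint_positions': [1.245, 0.616, -0.013, 1.425, 0.008, 1.103, -0.04], 'dq': [-0.0, 0.0, -0.0, 0.001, -0.0, 0.002, -0.001], 'tau': [-0.0, -45.894, 0.209, -16.575, -0.061, 0.02, 0.0], 'eef_pos': [0.192, -0.62, 0.186], 'eef_rot': [-3.104, -0.469, 0.001], 'ft_force': [0.037, -0.193, 0.778], 'ft_torque': [0.014, 0.008, -0.051], 'grasp_force': 0.0, 'finger_gap': 1.002}
top {'vertical_fov': 55.02202728299057, 'cx': 280.59214000352347, 'cy': 207.87620523719838, 'position': array([0.31426408, 0.07553361, 1.09737222]), 'attitude': array([-2.13899714,  2.10655961, -0.19801416])}
side {'vertical_fov': 57.080518039810556, 'cx': 284.5027871337158, 'cy': 213.55347891220688, 'position': array([0.27503659, 0.94107722, 0.49258976]), 'attitude': array([-0.34657233,  2.52202461, -1.62144426])}
wrist {'vertical_fov': 65.70646984690485, 'cx': 277.29840893851883, 'cy': 210.99323331329978, 'position': array([ 0.26905536, -0.59755378,  0.38293121]), 'attitude': array([ 2.32941888, -1.71571283, -0.26036219])}
brass_plate_center top [([430.0, 190.0], 0.76), ([436.0, 228.0], 0.56)]
brass_pla
[... 351 characters left out ...]
5.0, 193.0], 0.83), ([223.0, 337.0], 0.25)]
rest top [([271.0, 212.0], 0.85)]
rest side [([276.0, 244.0], 0.56)]
rest_seat top [([272.0, 196.0], 0.84)]
rest_seat side [([270.0, 211.0], 0.77), ([240.0, 222.0], 0.63)]
bed top [([352.0, 217.0], 0.76)]
bed side [([300.0, 213.0], 0.62)]
bed_seat top [([351.0, 213.0], 0.55)]
bed_seat side [([297.0, 199.0], 0.79), ([331.0, 194.0], 0.2)]
bank top [([310.0, 236.0], 0.67), ([200.0, 198.0], 0.59)]
bank side [([239.0, 285.0], 0.7)]Traceback (most recent call last):
  File "<stdin>", line 9, in <module>
ValueError: it knows: bank, bed, bed_seat, blue_plate_center, brass_plate_center, cards, glue, grey_plate_center, oil, rack, rest, rest_seat, spray, tape
```

View pics/a0.png

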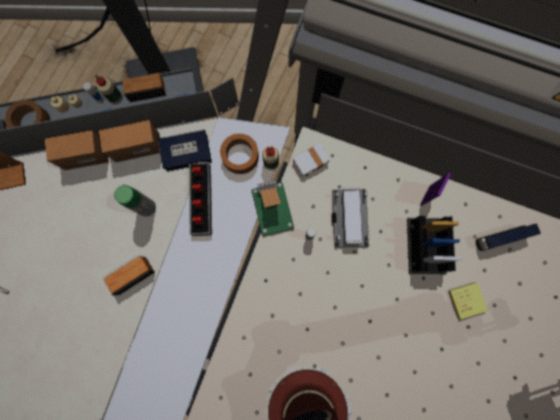

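View pics/b0.png

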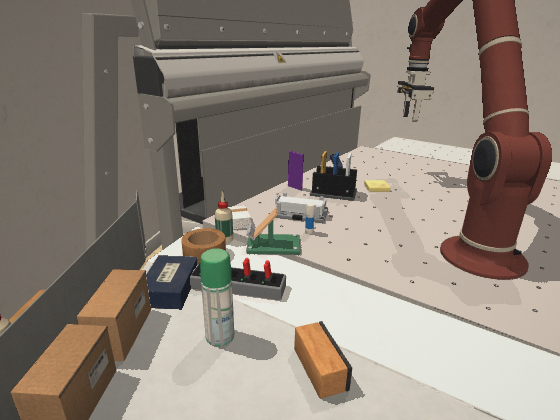

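Top view: bank (200,198), rest (272,210), bed (351,217), rack (432,245) with brass at about (440,225), and the purple look-alike at (436,190). Next, enlarged crops and world estimates.

Run:
```python
from h import *
a=imaging.read_camera('top'); b=imaging.read_camera('side'); 
def crop(im,x,y,w,h): return cv2.resize(im[y:y+h,x:x+w],(400,300),interpolation=cv2.INTER_CUBIC)
m=np.vstack([np.hstack([crop(a,150,155,112,84),crop(a,385,190,112,84)]),np.hstack([crop(b,170,240,136,102),crop(a,250,170,128,96)])])
save('','m0',m)
it,is_=imaging.camera_info('top'),imaging.camera_info('side')
zo={'rack':.081,'bank':.034,'rest':.012,'bed':.044}
for n in ['bank','rack','rest','bed','brass_plate_center','grey_plate_center','blue_plate_center','spray','glue','cards','oil','tape']:
    t=imaging.trace('top',n); l=imaging.landmark_of('top',n)
    for d in t[:2]:
        mm=d['mask'].astype(np.uint8); cs=max(cv2.findContours(mm,0,1)[0],key=cv2.contourArea)
        r=cv2.minAreaRect(cs); z=zo.get(n,.1)
        bx=np.array([atz('top',p,z,it)[:2] for p in cv2.boxPoints(r)])
        print(n,round(d['confidence'],2),np.round(r[0]),'ctr',bx.mean(0).round(3),'sides',np.linalg.norm(np.diff(bx[:3],axis=0),axis=1).round(3),'dirs',np.degrees(np.arctan2(*np.diff(bx[:3],axis=0).T[::-1])).round(1))
    for d in l[:2]: 
        P,e=atz('top',d['uv'],0 if n in('bank','rack','rest','bed','spray','glue','cards','oil','tape') else .075,it),0
        print('   L',round(d['confidence'],2),P.round(3))
for n,k in [('rest_seat',0),('bed_seat',0),('rest',0),('bed',0),('rack',0),('bank',0)]:
    lt=imaging.landmark_of('top',n);ls=imaging.landmark_of('side',n)
    for x in lt[:2]:
        X,e=tri([ray('top',x['uv'],it),ray('side',ls[0]['uv'],is_)]);print(n,X.round(3),np.round(e,3))
```

```text
bank 0.95 [200. 198.] ctr [0.541 0.297] sides [0.062 0.204] dirs [ -87.1 -175.4]
bank 0.63 [350. 217.] ctr [ 0.495 -0.108] sides [0.099 0.162] dirs [ -86.3 -178.7]
   L 0.69 [0.544 0.305 0.   ]
rack 0.96 [431. 244.] ctr [ 0.421 -0.302] sides [0.12  0.149] dirs [-86.7 178.7]
   L 0.86 [ 0.42  -0.316  0.   ]
rest 0.89 [272. 207.] ctr [0.524 0.103] sides [0.094 0.145] dirs [ -74.6 -165.5]
   L 0.73 [0.511 0.102 0.   ]
bed 0.81 [350. 217.] ctr [ 0.493 -0.105] sides [0.097 0.157] dirs [ -85.2 -177.7]
   L 0.67 [ 0.497 -0.119  0.   ]
brass_plate_center 0.88 [435. 189.] ctr [ 0.559 -0.314] sides [0.108 0.032] dirs [ -45.3 -137.5]
brass_plate_center 0.65 [440. 226.] ctr [ 0.464 -0.321] sides [0.09  0.023] dirs [-89.1 176.2]
   L 0.88 [ 0.563 -0.32   0.075]
   L 0.79 [ 0.467 -0.319  0.075]
grey_plate_center 0.62 [442. 259.] ctr [ 0.381 -0.321] sides [0.084 0.015] dirs [-89.1 176.2]
grey_plate_center 0.22 [198. 204.] ctr [0.511 0.287] sides [0.025 0.018] dirs [ -89.1 -177.1]
   L 0.7 [ 0.383 -0.311  0.075]
blue_plate_center 0.56 [440. 242.] ctr [ 0.424 -0.32 ] sides [0.082 0.017] dirs [-89.1 1
[... 524 characters left out ...]
] ctr [0.63  0.002] sides [0.087 0.06 ] dirs [ -58.4 -151.4]
cards 0.22 [350. 217.] ctr [ 0.483 -0.096] sides [0.091 0.152] dirs [ -84.8 -177.3]
   L 0.75 [ 0.66  -0.011  0.   ]
   L 0.87 [0.657 0.109 0.   ]
tape 0.61 [239. 153.] ctr [0.647 0.188] sides [0.099 0.114] dirs [ -69.6 -160.9]
tape 0.54 [440. 242.] ctr [ 0.422 -0.319] sides [0.082 0.017] dirs [-89.1 176.2]
   L 0.82 [0.673 0.197 0.   ]
rest_seat [0.529 0.105 0.094] [0.007 0.007]
rest_seat [ 0.52  -0.339 -0.094] [0.127 0.127]
bed_seat [ 0.495 -0.107  0.05 ] [0.002 0.002]
rest [ 0.515  0.103 -0.002] [0.004 0.004]
bed [ 0.496 -0.119  0.003] [0.001 0.001]
rack [ 0.417 -0.318 -0.006] [0.004 0.004]
bank [0.542 0.304 0.002] [0.001 0.001]
```

View pics/m0.png

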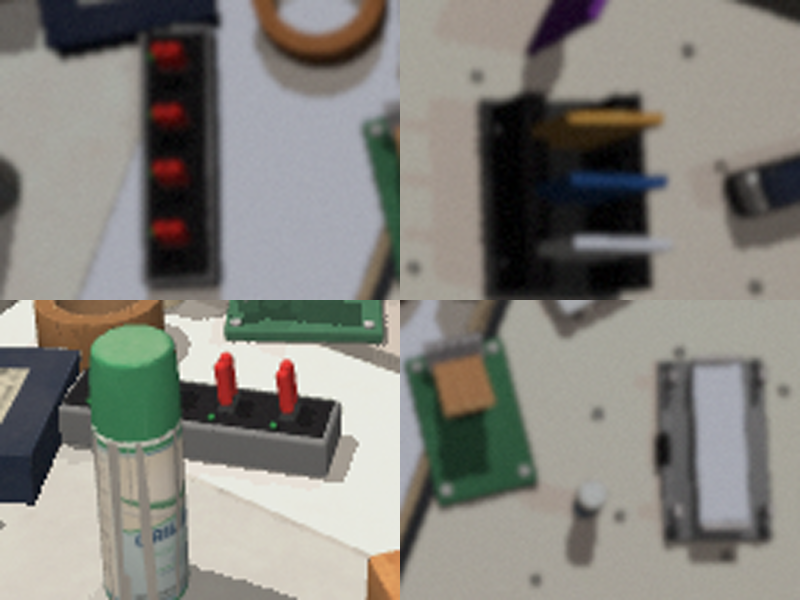

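Bank, rest and bed are located and their long axes run near world x. I still need the +x sense of the bank and the rack's engraved side, so I'll look from the wrist camera above the rack on the way over.

```bash
cat >> h.py <<'E'
def frame(zdir,ydir):
    z=np.array(zdir,float);z/=np.linalg.norm(z);y=np.array(ydir,float);y-=z*(y@z);y/=np.linalg.norm(y)
    return np.c_[np.cross(y,z),y,z]
def mv(ps,Rt=None,p0=None,R0=None):
    s=env.get_state(); p0=s['eef_pos'] if p0 is None else np.array(p0); R0=rot(s['eef_rot']) if R0 is None else R0
    for k,p in enumerate(ps):
        RR=(Rt[k] if isinstance(Rt,list) else Rt); dr=np.zeros(3) if RR is None else R.from_matrix(R0.T@RR).as_rotvec()/(np.pi/2)
        print('off',np.round(R0.T@(np.array(p)-p0)/.25,3).tolist(),'rot',np.round(dr,3).tolist())
E
python3 - <<'E'
from h import *
Rr=frame([0,0,-1],[0,-1,0]);print(rot(env.get_state()['eef_rot']).round(2))
mv([[.29,-.45,.32],[.36,-.36,.32]],Rr)
E
```

```text
[[ 0.96  0.3   0.  ]
 [ 0.3  -0.96  0.  ]
 [ 0.   -0.   -1.  ]]
off [0.577, -0.538, -0.531] rot [-0.0, -0.0, 0.191]
off [0.95, -0.799, -0.531] rot [-0.0, -0.0, 0.191]
```

Emit:
{"method": "servo_tool", "body": {
  "motion": [
    {"offset": [0.577, -0.538, -0.531], "delta_rot": [0, 0, 0.19], "jaw": 0},
    {"offset": [0.577, -0.538, -0.531], "delta_rot": [0, 0, 0.19], "jaw": 0},
    {"offset": [0.577, -0.538, -0.531], "delta_rot": [0, 0, 0.19], "jaw": 0},
    {"offset": [0.577, -0.538, -0.531], "delta_rot": [0, 0, 0.19], "jaw": 0},
    {"offset": [0.577, -0.538, -0.531], "delta_rot": [0, 0, 0.19], "jaw": 0},
    {"offset": [0.95, -0.8, -0.531], "delta_rot": [0, 0, 0.19], "jaw": 0},
    {"offset": [0.95, -0.8, -0.531], "delta_rot": [0, 0, 0.19], "jaw": 0},
    {"offset": [0.95, -0.8, -0.531], "delta_rot": [0, 0, 0.19], "jaw": 0},
    {"offset": [0.95, -0.8, -0.531], "delta_rot": [0, 0, 0.19], "jaw": 0}
  ]
}}

```text
time: 3.8
eef_pos: [0.3617, -0.3574, 0.3204]
eef_rot: [-3.141, -0.012, -0.002]
ft_force: [-0.2, -0.4, -0.3]
finger_gap: 0.274
grasp_force: 0.0
```

Run:
```python
from h import *
s=env.get_state();print(s['eef_pos'].round(3),s['joint_positions'].round(3),imaging.camera_info('wrist'))
w=save('wrist','w1')
Rr=frame([0,0,-1],[0,-1,0])
mv([[.45,-.15,.32],[.48,.1,.32]],Rr)
```

```text
[ 0.362 -0.357  0.32 ] [ 0.741  0.283 -0.005  1.598  0.     1.26  -0.827] {'vertical_fov': 65.70646984690485, 'cx': 277.29840893851883, 'cy': 210.99323331329978, 'position': array([ 0.44237316, -0.35803835,  0.51720396]), 'attitude': array([ 2.07112304, -2.05333802, -0.30767381])}
off [0.364, -0.839, 0.0] rot [0.001, 0.0, 0.002]
off [0.486, -1.838, -0.001] rot [0.001, 0.0, 0.002]
```

View pics/w1.png

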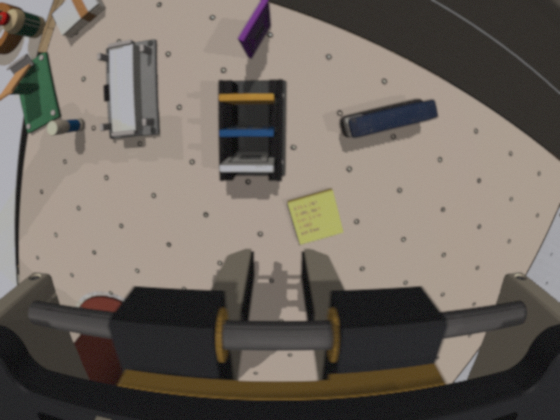

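The wrist view shows the rack at (252,130): brass at the far (+x) slot, blue in the middle, grey nearest the robot. On to the bank.

Emit:
{"method": "servo_tool", "body": {
  "motion": [
    {"offset": [0.36, -0.84, 0]},
    {"offset": [0.36, -0.84, 0]},
    {"offset": [0.36, -0.84, 0]},
    {"offset": [0.36, -0.84, 0]},
    {"offset": [0.36, -0.84, 0]},
    {"offset": [0.36, -1, 0]},
    {"offset": [0.36, -1, 0]}
  ]
}}

```text
validation failed for argument at $.mo...
```

Emit:
{"method": "servo_tool", "body": {
  "motion": [
    {"offset": [0.08, -1, 0]},
    {"offset": [0.08, -1, 0]},
    {"offset": [0.08, -1, 0]},
    {"offset": [0.08, -1, 0]},
    {"offset": [0.08, -1, 0]},
    {"offset": [0.08, -1, 0]}
  ]
}}

```text
validation failed for argument at $.mo...
```

Emit:
{"method": "servo_tool", "body": {
  "motion": [
    {"offset": [0, -0.6, 0]},
    {"offset": [0, -0.6, 0]},
    {"offset": [0, -0.6, 0]},
    {"offset": [0, -0.6, 0]},
    {"offset": [0, -0.6, 0]}
  ]
}}

```text
validation failed for argument at $.mo...
```

Run:
```python
from h import *
s=env.get_state();print(s['time'],s['eef_pos'].round(3))
i=imaging.camera_info('wrist');w=imaging.read_camera('wrist');cv2.imwrite('pics/w2raw.png',w[:,:,::-1])
u=proj('wrist',[.54,.3,.04],i);print(u)
o=cv2.imread('pics/w1.png')[:,:,::-1]
x,y=np.clip(u.astype(int)-[70,70],0,[420,280])
c1=cv2.resize(w[y:y+140,x:x+140],(400,400),interpolation=3)
c2=cv2.resize(o[70:190,192:312],(400,400),interpolation=3)
save('','m1',np.hstack([c1,c2]));print(x,y)
for n in ['bank','rest','rest_seat']:
    print(n,[(np.round(d['uv']),round(d['confidence'],2),atz('wrist',d['uv'],0.1014 if n=='rest_seat' else 0,i).round(3)) for d in imaging.landmark_of('wrist',n)[:2]])
for d in imaging.trace('wrist','bank')[:1]:
    cs=max(cv2.findContours(d['mask'].astype(np.uint8),0,1)[0],key=cv2.contourArea);r=cv2.minAreaRect(cs)
    bx=np.array([atz('wrist',p,.034,i)[:2] for p in cv2.boxPoints(r)]);print(bx.round(3).tolist(),bx.mean(0))
```

```text
3.85 [ 0.36 -0.36  0.32]
[-36.38569637  98.3657729 ]
0 28
bank []
rest [(array([ 0., 88.]), 0.67, array([0.545, 0.211, 0.   ])), (array([40., 92.]), 0.56, array([0.516, 0.089, 0.   ]))]
rest_seat [(array([ 79., 124.]), 0.49, array([ 0.443, -0.076,  0.101]))]
```

View pics/m1.png

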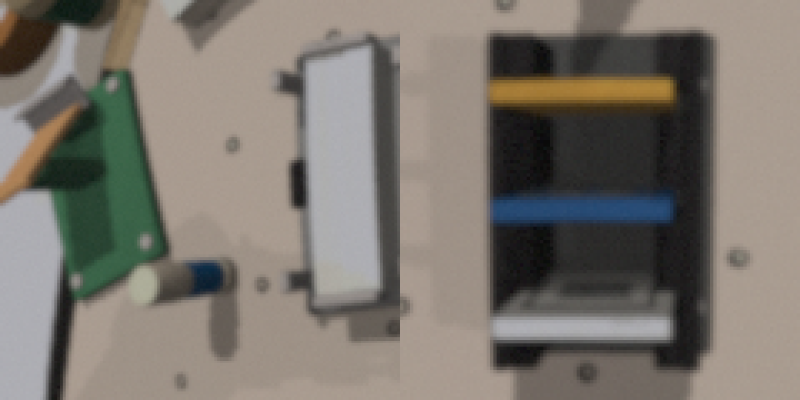

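The grey plate's dark relief faces world +x, so the rack's +x is world +x. The rest's ledge is also on the world +x side. The move rows need every field, so I'll redo them.

Emit:
{"method": "servo_tool", "body": {
  "motion": [
    {"offset": [0.36, -0.84, 0], "delta_rot": [0, 0, 0], "jaw": 0},
    {"offset": [0.36, -0.84, 0], "delta_rot": [0, 0, 0], "jaw": 0},
    {"offset": [0.36, -0.84, 0], "delta_rot": [0, 0, 0], "jaw": 0},
    {"offset": [0.36, -0.84, 0], "delta_rot": [0, 0, 0], "jaw": 0},
    {"offset": [0.36, -1, 0], "delta_rot": [0, 0, 0], "jaw": 0},
    {"offset": [0.36, -1, 0], "delta_rot": [0, 0, 0], "jaw": 0}
  ]
}}

```text
time: 4.7
eef_pos: [0.4503, -0.1045, 0.3202]
eef_rot: [-3.139, -0.013, -0.001]
ft_force: [-0.2, -0.1, 0.1]
finger_gap: 0.005
grasp_force: 0.0
```

Emit:
{"method": "servo_tool", "body": {
  "motion": [
    {"offset": [0.08, -1, 0], "delta_rot": [0, 0, 0], "jaw": 0},
    {"offset": [0.08, -1, 0], "delta_rot": [0, 0, 0], "jaw": 0},
    {"offset": [0.08, -1, 0], "delta_rot": [0, 0, 0], "jaw": 0},
    {"offset": [0.08, -1, 0], "delta_rot": [0, 0, 0], "jaw": 0},
    {"offset": [0.08, -1, 0], "delta_rot": [0, 0, 0], "jaw": 0}
  ]
}}

```text
time: 5.2
eef_pos: [0.4696, 0.1401, 0.3203]
eef_rot: [3.141, -0.003, 0.001]
ft_force: [0.5, -0.5, 0.0]
finger_gap: 0.007
grasp_force: 0.0
```

Emit:
{"method": "servo_tool", "body": {
  "motion": [
    {"offset": [0, -0.6, 0], "delta_rot": [0, 0, 0], "jaw": 0},
    {"offset": [0, -0.6, 0], "delta_rot": [0, 0, 0], "jaw": 0},
    {"offset": [0, -0.6, 0], "delta_rot": [0, 0, 0], "jaw": 0},
    {"offset": [0, -0.6, 0], "delta_rot": [0, 0, 0], "jaw": 0}
  ]
}}

```text
time: 5.6
eef_pos: [0.4663, 0.2973, 0.3193]
eef_rot: [-3.136, -0.02, 0.005]
ft_force: [-0.7, -0.5, -0.4]
finger_gap: 0.004
grasp_force: 0.0
```

Run:
```python
from h import *
s=env.get_state();print(s['time'],s['eef_pos'].round(3))
i=imaging.camera_info('wrist');w=imaging.read_camera('wrist');np.savez('w2.npz',w=w,**i)
u=proj('wrist',[.54,.3,.04],i);print(u)
v=proj('wrist',[.52,.1,.05],i);print(v)
def cr(u):
    x,y=np.clip(u.astype(int)-[70,70],0,[420,280]);return cv2.resize(w[y:y+140,x:x+140],(400,400),interpolation=3)
save('','m2',np.hstack([cr(u),cr(v)]))
for n in ['bank','rest','rest_seat']:
    print(n,[(np.round(d['uv']),round(d['confidence'],2),atz('wrist',d['uv'],0.1014 if n=='rest_seat' else 0,i).round(3)) for d in imaging.landmark_of('wrist',n)[:2]])
for n,z in (('bank',.034),('rest',.012)):
  for d in imaging.trace('wrist',n)[:1]:
    cs=max(cv2.findContours(d['mask'].astype(np.uint8),0,1)[0],key=cv2.contourArea);r=cv2.minAreaRect(cs)
    bx=np.array([atz('wrist',p,z,i)[:2] for p in cv2.boxPoints(r)]);print(n,bx.round(3).tolist(),bx.mean(0))
```

```text
5.6 [0.466 0.297 0.319]
[276.62751916 118.68211047]
[409.64510526 138.85609713]
bank []
rest [(array([559., 199.]), 0.42, array([ 0.425, -0.322,  0.   ]))]
rest_seat [(array([417., 136.]), 0.61, array([0.528, 0.11 , 0.101]))]
bank [[0.636, 0.33], [0.639, 0.274], [0.442, 0.261], [0.438, 0.319]] [0.53859715 0.29610686]
rest [[0.571, 0.163], [0.6, 0.058], [0.465, 0.016], [0.44, 0.128]] [0.51903318 0.09107589]
```

View pics/m2.png

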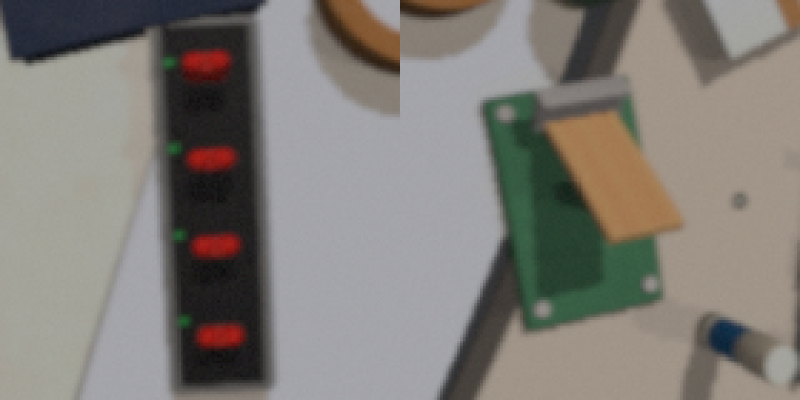

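The bank runs along about (1, 0.055) in world, with its toggles upright. Which way they fold isn't visible, so I'll push gently toward +x from the clear -x end and watch the force.

Run:
```python
from h import *
Rr=frame([0,0,-1],[0.055,-1,0])
mv([[.42,.291,.12],[.42,.291,.064],[.46,.2935,.064],[.47,.294,.064]],Rr)
```

```text
off [-0.2, -0.015, 0.801] rot [0.001, -0.0, -0.037]
off [-0.2, -0.016, 1.025] rot [0.001, -0.0, -0.037]
off [-0.04, -0.026, 1.025] rot [0.001, -0.0, -0.037]
off [-0.0, -0.028, 1.025] rot [0.001, -0.0, -0.037]
```

Emit:
{"method": "servo_tool", "body": {
  "motion": [
    {"offset": [-0.2, -0.015, 0.8], "delta_rot": [0, 0, -0.035], "jaw": 0},
    {"offset": [-0.2, -0.015, 0.8], "delta_rot": [0, 0, -0.035], "jaw": 0},
    {"offset": [-0.2, -0.015, 0.8], "delta_rot": [0, 0, -0.035], "jaw": 0},
    {"offset": [-0.2, -0.015, 0.8], "delta_rot": [0, 0, -0.035], "jaw": 0},
    {"offset": [-0.2, -0.015, 0.8], "delta_rot": [0, 0, -0.035], "jaw": 0},
    {"offset": [-0.2, -0.015, 0.96], "delta_rot": [0, 0, -0.035], "jaw": 0},
    {"offset": [-0.2, -0.015, 1.0], "delta_rot": [0, 0, -0.035], "jaw": 0}
  ]
}}

```text
time: 6.6
eef_pos: [0.4194, 0.2917, 0.0693]
eef_rot: [3.138, 0.085, -0.002]
ft_force: [-0.3, 0.2, 0.3]
finger_gap: 0.006
grasp_force: 0.0
```

Emit:
{"method": "servo_tool", "body": {
  "motion": [
    {"offset": [0, 0, 0.025], "delta_rot": [0, 0, 0], "jaw": 0},
    {"offset": [0.1, 0, 0.025], "delta_rot": [0, 0, 0], "jaw": 0},
    {"offset": [0.14, 0, 0.025], "delta_rot": [0, 0, 0], "jaw": 0},
    {"offset": [0.16, 0, 0.025], "delta_rot": [0, 0, 0], "jaw": 0},
    {"offset": [0.18, 0, 0.025], "delta_rot": [0, 0, 0], "jaw": 0}
  ]
}}

```text
time: 7.1
eef_pos: [0.4643, 0.2961, 0.0649]
eef_rot: [-3.139, -0.088, -0.002]
ft_force: [0.3, -0.2, 0.6]
finger_gap: 0.006
grasp_force: 0.0
```

Emit:
{"method": "servo_tool", "body": {
  "motion": [
    {"offset": [0.02, 0, 0], "delta_rot": [0, 0, 0], "jaw": 0}
  ]
}}

```text
time: 7.2
eef_pos: [0.4687, 0.2963, 0.0645]
eef_rot: [-3.14, -0.089, -0.0]
ft_force: [0.4, -0.1, -1.1]
finger_gap: 0.005
grasp_force: 0.0
```

Emit:
{"method": "servo_tool", "body": {
  "motion": [
    {"offset": [0.02, 0, 0], "delta_rot": [0, 0, 0], "jaw": 0}
  ]
}}

```text
time: 7.3
eef_pos: [0.4737, 0.2965, 0.0642]
eef_rot: [-3.14, -0.089, 0.0]
ft_force: [0.4, 0.2, 0.5]
finger_gap: 0.004
grasp_force: 0.0
```

Emit:
{"method": "servo_tool", "body": {
  "motion": [
    {"offset": [0.02, 0, 0], "delta_rot": [0, 0, 0], "jaw": 0},
    {"offset": [0.04, 0, 0], "delta_rot": [0, 0, 0], "jaw": 0}
  ]
}}

```text
time: 7.5
eef_pos: [0.4839, 0.297, 0.0639]
eef_rot: [3.14, 0.089, -0.0]
ft_force: [-0.0, -0.1, 0.6]
finger_gap: 0.007
grasp_force: 0.0
```

Emit:
{"method": "servo_tool", "body": {
  "motion": [
    {"offset": [0.02, 0, 0], "delta_rot": [0, 0, 0], "jaw": 0},
    {"offset": [0.04, 0, 0], "delta_rot": [0, 0, 0], "jaw": 0}
  ]
}}

```text
time: 7.7
eef_pos: [0.494, 0.2975, 0.0638]
eef_rot: [3.14, 0.089, -0.0]
ft_force: [-0.5, -0.7, -0.1]
finger_gap: 0.006
grasp_force: 0.0
```

The toggle yields with almost no force, so +x is right. I'll continue the drag.

Emit:
{"method": "servo_tool", "body": {
  "motion": [
    {"offset": [0.06, 0, 0], "delta_rot": [0, 0, 0], "jaw": 0},
    {"offset": [0.12, 0, 0], "delta_rot": [0, 0, 0], "jaw": 0},
    {"offset": [0.18, 0, 0], "delta_rot": [0, 0, 0], "jaw": 0},
    {"offset": [0.24, 0, 0], "delta_rot": [0, 0, 0], "jaw": 0},
    {"offset": [0.3, 0, 0], "delta_rot": [0, 0, 0], "jaw": 0},
    {"offset": [0.36, 0, 0], "delta_rot": [0, 0, 0], "jaw": 0},
    {"offset": [0.42, 0, 0], "delta_rot": [0, 0, 0], "jaw": 0},
    {"offset": [0.46, 0, 0], "delta_rot": [0, 0, 0], "jaw": 0}
  ]
}}

```text
time: 8.5
eef_pos: [0.6098, 0.3036, 0.0636]
eef_rot: [3.14, 0.087, 0.0]
ft_force: [0.0, -0.5, 0.5]
finger_gap: 0.006
grasp_force: 0.0
```

Emit:
{"method": "servo_tool", "body": {
  "motion": [
    {"offset": [0.04, 0, 0], "delta_rot": [0, 0, 0], "jaw": 0},
    {"offset": [0.08, 0, 0], "delta_rot": [0, 0, 0], "jaw": 0},
    {"offset": [0.1, 0, 0], "delta_rot": [0, 0, 0], "jaw": 0}
  ]
}}

```text
time: 8.8
eef_pos: [0.6344, 0.305, 0.0635]
eef_rot: [3.14, 0.087, 0.0]
ft_force: [-0.5, 0.1, 0.2]
finger_gap: 0.006
grasp_force: 0.0
```

Emit:
{"method": "servo_tool", "body": {
  "motion": [
    {"offset": [0, 0, -0.2], "delta_rot": [0, 0, 0], "jaw": 0},
    {"offset": [0, 0, -0.4], "delta_rot": [0, 0, 0], "jaw": 0},
    {"offset": [-0.2, 0, -0.6], "delta_rot": [0, 0, 0], "jaw": 0},
    {"offset": [-0.4, 0.1, -0.8], "delta_rot": [0, 0, 0], "jaw": 0},
    {"offset": [-0.6, 0.3, -1], "delta_rot": [0, 0, 0], "jaw": 0},
    {"offset": [-0.7, 0.5, -1], "delta_rot": [0, 0, 0], "jaw": 0},
    {"offset": [-0.7, 0.5, -1], "delta_rot": [0, 0, 0], "jaw": 0}
  ]
}}

```text
time: 9.5
eef_pos: [0.4784, 0.1887, 0.305]
eef_rot: [-3.14, -0.091, -0.001]
ft_force: [1.2, 0.5, 1.4]
finger_gap: 0.003
grasp_force: 0.0
```

Run:
```python
from h import *
s=env.get_state();print(s['time'],s['eef_pos'].round(3))
i=imaging.camera_info('wrist');w=imaging.read_camera('wrist');t=imaging.read_camera('top')
c1=cv2.resize(t[155:239,150:262],(400,300),interpolation=3);c2=cv2.resize(w,(400,300))
save('','m3',np.hstack([c1,c2]))
for n in ['rest','rest_seat','bed','bed_seat']:
    print(n,[(np.round(d['uv']),round(d['confidence'],2),atz('wrist',d['uv'],{'rest_seat':.0914,'bed_seat':.048}.get(n,0),i).round(3)) for d in imaging.landmark_of('wrist',n)[:2]])
for n,z in (('bed',.03),('rest',.012)):
  for d in imaging.trace('wrist',n)[:1]:
    cs=max(cv2.findContours(d['mask'].astype(np.uint8),0,1)[0],key=cv2.contourArea);r=cv2.minAreaRect(cs)
    bx=np.array([atz('wrist',p,z,i)[:2] for p in cv2.boxPoints(r)]);print(n,bx.round(3).tolist(),bx.mean(0))
np.savez('w3.npz',w=w,**i)
```

```text
9.5 [0.478 0.189 0.305]
rest [(array([341., 145.]), 0.76, array([0.519, 0.091, 0.   ]))]
rest_seat [(array([344., 143.]), 0.57, array([0.529, 0.106, 0.091]))]
bed [(array([451., 172.]), 0.97, array([ 0.494, -0.112,  0.   ]))]
bed_seat [(array([466., 177.]), 0.92, array([ 0.495, -0.113,  0.048])), (array([335., 144.]), 0.5, array([0.523, 0.109, 0.048]))]
bed [[0.419, -0.054], [0.573, -0.051], [0.579, -0.167], [0.412, -0.176]] [ 0.49604937 -0.11187741]
rest [[0.572, 0.161], [0.596, 0.074], [0.463, 0.036], [0.44, 0.128]] [0.51776789 0.09973854]
```

View pics/m3.png

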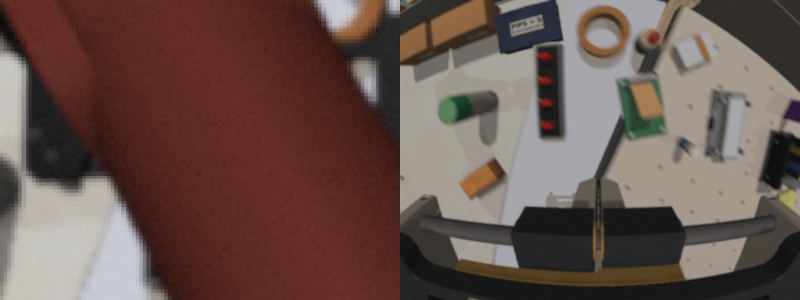

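Seven pictures used, so I'll check the toggles and fit the rest and bed numerically.

Run:
```python
from h import *
def I(z): return {k:z[k] if z[k].shape else float(z[k]) for k in ('vertical_fov','cx','cy','position','attitude')}
top=cv2.imread('pics/a0.png')[:,:,::-1]; it=imaging.camera_info('top')
for nm in ('w2','w3'):
    z=np.load(nm+'.npz');w=z['w'];i=I(z);h=cv2.cvtColor(w,cv2.COLOR_RGB2HSV)
    red=((h[...,0]<8)|(h[...,0]>172))&(h[...,1]>150)&(h[...,2]>70)
    n,l,st,ce=cv2.connectedComponentsWithStats(red.astype(np.uint8))
    for k in range(1,n):
        P=atz('wrist',ce[k],.06,i)
        if st[k,4]>15 and .4<P[0]<.7 and .25<P[1]<.36:
            ys,xs=np.where(l==k);Q=np.array([atz('wrist',(x,y),.05,i)[:2] for x,y in zip(xs,ys)])
            print(nm,'red',st[k,4],Q.mean(0).round(3),np.ptp(Q,axis=0).round(3))
g=[]
for nm in ('w2','w3','top'):
    if nm=='top': w,i,c=top,it,'top'
    else: z=np.load(nm+'.npz');w=z['w'];i=I(z);c='wrist'
    h=cv2.cvtColor(np.ascontiguousarray(w),cv2.COLOR_RGB2HSV)
    gr=((h[...,0]>55)&(h[...,0]<90)&(h[...,1]>70)).astype(np.uint8)
    # rectify to table plane z=.01 (2000 px/m)
    X,Y=np.meshgrid(np.arange(.42,.62,.0005),np.arange(0,.2,.0005))
    def rect(src,X,Y,zz):
        m=np.array([[proj(c,[x,y,zz],i) for x,y in zip(a,b)] for a,b in zip(X[::4,::4],Y[::4,::4])],np.float32)
        m=cv2.resize(m,(X.shape[1],X.shape[0]),interpolation=cv2.INTER_LINEAR);return cv2.remap(src,m[...,0],m[...,1],cv2.INTER_LINEAR)
    G=rect(gr*255,X,Y,.01)>127
    cs=max(cv2.findContours(G.astype(np.uint8),0,1)[0],key=cv2.contourArea);r=cv2.minAreaRect(cs)
    print(nm,'foot ctr',np.round([.42+r[0][0]*.0005,.0+r[0][1]*.0005],4),'size',np.round(np.array(r[1])*.0005,4),'ang',round(r[2],1))
```

```text
w2 red 138 [0.611 0.299] [0.013 0.024]
w2 red 134 [0.563 0.296] [0.012 0.024]
w2 red 127 [0.519 0.293] [0.012 0.024]
w2 red 126 [0.473 0.29 ] [0.012 0.023]
w3 red 164 [0.607 0.3  ] [0.016 0.025]
w3 red 158 [0.558 0.296] [0.014 0.026]
w3 red 156 [0.514 0.293] [0.015 0.025]
w3 red 161 [0.469 0.29 ] [0.015 0.025]
w2 foot ctr [0.5173 0.1007] size [0.1322 0.0891] ang 14.8
w3 foot ctr [0.4932 0.1103] size [0.1369 0.0729] ang 54.1
top foot ctr [0.5135 0.1021] size [0.1222 0.0896] ang 14.8
```

Run:
```python
from h import *
w=np.load('w3.npz')['w'];b=imaging.read_camera('side')
c1=cv2.resize(w[20:110,80:200],(400,300),interpolation=3);c2=cv2.resize(b[240:342,170:306],(400,300),interpolation=3)
c3=cv2.resize(w[40:130,140:260],(400,300),interpolation=3);c4=cv2.resize(b[190:265,230:330],(400,300),interpolation=3)
save('','m4',np.vstack([np.hstack([c1,c2]),np.hstack([c3,c4])]))
```

```text
(no output)
```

View pics/m4.png

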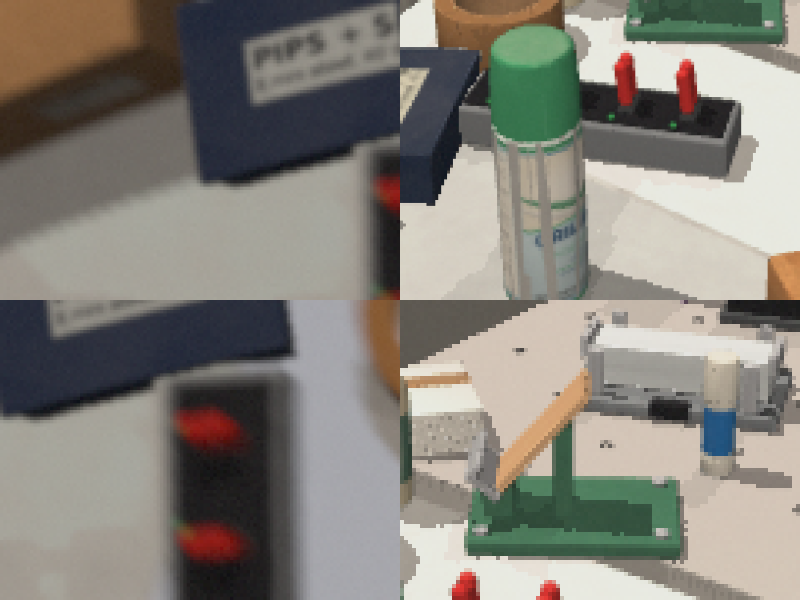

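The toggles are still upright, so the finger had no effect. I'll repeat the approach, stop mid-push and look from the side.

Run:
```python
from h import *
Rr=frame([0,0,-1],[0.055,-1,0])
mv([[.42,.25,.25],[.42,.287,.10],[.42,.287,.063],[.495,.2915,.063]],Rr)
```

```text
off [-0.225, -0.252, 0.211] rot [-0.0, 0.001, 0.002]
off [-0.215, -0.399, 0.811] rot [-0.0, 0.001, 0.002]
off [-0.215, -0.399, 0.959] rot [-0.0, 0.001, 0.002]
off [0.086, -0.4, 0.959] rot [-0.0, 0.001, 0.002]
```

Emit:
{"method": "servo_tool", "body": {
  "motion": [
    {"offset": [-0.225, -0.25, 0.21], "delta_rot": [0, 0, 0], "jaw": 0},
    {"offset": [-0.225, -0.25, 0.21], "delta_rot": [0, 0, 0], "jaw": 0},
    {"offset": [-0.215, -0.4, 0.4], "delta_rot": [0, 0, 0], "jaw": 0},
    {"offset": [-0.215, -0.4, 0.6], "delta_rot": [0, 0, 0], "jaw": 0},
    {"offset": [-0.215, -0.4, 0.8], "delta_rot": [0, 0, 0], "jaw": 0},
    {"offset": [-0.215, -0.4, 0.96], "delta_rot": [0, 0, 0], "jaw": 0},
    {"offset": [-0.215, -0.4, 0.965], "delta_rot": [0, 0, 0], "jaw": 0}
  ]
}}

```text
time: 10.65
eef_pos: [0.416, 0.2836, 0.0564]
eef_rot: [3.132, 0.091, -0.02]
ft_force: [-0.8, -1.5, 0.6]
finger_gap: 0.004
grasp_force: 0.0
```

Emit:
{"method": "servo_tool", "body": {
  "motion": [
    {"offset": [0.08, 0, 0], "delta_rot": [0, 0, 0], "jaw": 0},
    {"offset": [0.12, 0, 0], "delta_rot": [0, 0, 0], "jaw": 0},
    {"offset": [0.16, 0, 0], "delta_rot": [0, 0, 0], "jaw": 0},
    {"offset": [0.2, 0, 0], "delta_rot": [0, 0, 0], "jaw": 0},
    {"offset": [0.22, 0, 0], "delta_rot": [0, 0, 0], "jaw": 0}
  ]
}}

```text
time: 11.15
eef_pos: [0.4771, 0.2895, 0.0635]
eef_rot: [-3.139, -0.087, -0.003]
ft_force: [0.0, 0.5, -0.3]
finger_gap: 0.005
grasp_force: 0.0
```

Run:
```python
from h import *
s=env.get_state();print(s['eef_pos'].round(4),s['ft_force'].round(1))
b=imaging.read_camera('side');w=imaging.read_camera('wrist')
print('tip in side px',proj('side',s['eef_pos']+[0,0,-.008]))
c1=cv2.resize(b[215:315,190:323],(800,600),interpolation=3)
save('','m5',c1)
```

```text
[0.4771 0.2895 0.0635] [ 0.   0.5 -0.3]
tip in side px [267.00605587 267.48819927]
```

View pics/m5.png

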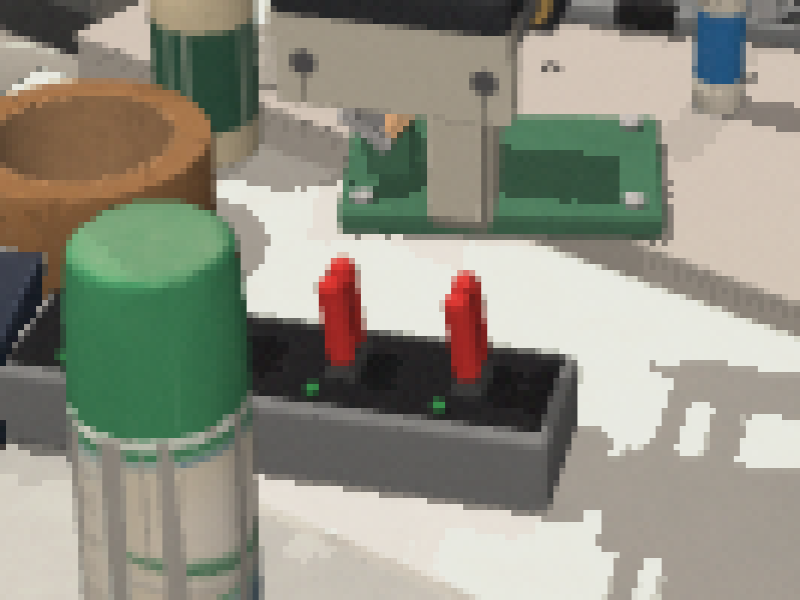

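The side view shows the fingertip hovering above toggle 1: tip at side pixel (266,252) against a projected 267. Next, find out whether the whole gripper or only the fingers are higher than assumed.

Run:
```python
from h import *
s=env.get_state();p=s['eef_pos'];Rm=rot(s['eef_rot'])
print(s['joint_positions'].round(3), s['time'])
for n,q in {'tip':[0,0,.008],'tip bk':[0,-.0175,.008],'tip30up':[0,0,-.022],'body+y':[0,-.094,-.076],'body-x':[-.0375,-.094,-.076],'body+x':[.0375,-.094,-.076]}.items():
    print(n,proj('side',p+Rm@np.array(q)).round(1))
for n,q in {'tog1 tip':[.473,.291,.073],'tog1 hinge':[.473,.291,.034],'bank corner':[.440,.291+.022,.034]}.items(): print(n,proj('side',q).round(1))
print('m5 obs: body edge rows ~ (190+x/6,215+y/6): bodybottom', 215+120/6, 'x', 190+280/6,190+520/6,'tog1 tip',190+468/6,215+270/6)
```

```text
[-0.366  0.647 -0.342  1.827  0.312  0.719 -2.396] 11.25
tip [267.3 267.7]
tip bk [265.2 272.2]
tip30up [267.4 255.2]
body+y [254.5 255.4]
body-x [275.2 258.1]
body+x [234.3 252.9]
tog1 tip [268.7 261. ]
tog1 hinge [268.6 276.9]
bank corner [281.  285.5]
m5 obs: body edge rows ~ (190+x/6,215+y/6): bodybottom 235.0 x 236.66666666666666 276.6666666666667 tog1 tip 268.0 260.0
```

Run:
```python
from h import *
s=env.get_state();p=s['eef_pos'];Rm=rot(s['eef_rot']);i=imaging.camera_info('wrist')
C=np.array(i['position']);print('cam in tool',(Rm.T@(C-p)).round(4),'axes',(Rm.T@rot(i['attitude'])).round(2).tolist())
for d in (.008,-.012,-.032,-.052): print(d,proj('wrist',p+Rm@np.array([0,0,d]),i).round(0))
w=imaging.read_camera('wrist')
col=w[150:330:4,277].astype(int);print([(150+4*k,c.tolist()) for k,c in enumerate(col)])
h=cv2.cvtColor(w,cv2.COLOR_RGB2HSV);red=((h[...,0]<8)|(h[...,0]>172))&(h[...,1]>150)&(h[...,2]>70)
n,l,st,ce=cv2.connectedComponentsWithStats(red.astype(np.uint8))
print([(ce[k].round(0).tolist(),st[k].tolist()) for k in range(1,n) if st[k,4]>30])
for x in (-.0675,-.0225,.0225,.0675): print(proj('wrist',[.541+x,.298+.055*x,.073],i).round(0))
save('wrist','wraw5',w)
```

```text
cam in tool [ 0.0808  0.0011 -0.1967] axes [[0.0, -0.96, -0.29], [1.0, 0.0, -0.0], [0.0, -0.29, 0.96]]
0.008 [276. 237.]
-0.012 [276. 248.]
-0.032 [276. 263.]
-0.052 [275. 280.]
[(150, [39, 37, 37]), (154, [32, 32, 35]), (158, [35, 34, 35]), (162, [36, 34, 34]), (166, [58, 46, 44]), (170, [124, 25, 20]), (174, [172, 25, 21]), (178, [177, 31, 26]), (182, [147, 28, 25]), (186, [50, 18, 20]), (190, [23, 24, 22]), (194, [23, 24, 20]), (198, [28, 28, 29]), (202, [31, 29, 30]), (206, [35, 35, 34]), (210, [32, 31, 30]), (214, [33, 30, 33]), (218, [30, 28, 27]), (222, [33, 34, 33]), (226, [47, 47, 46]), (230, [87, 32, 28]), (234, [96, 22, 21]), (238, [113, 21, 19]), (242, [155, 25, 22]), (246, [174, 30, 26]), (250, [142, 33, 29]), (254, [25, 18, 17]), (258, [25, 24, 20]), (262, [24, 21, 23]), (266, [41, 39, 37]), (270, [70, 67, 61]), (274, [74, 70, 66]), (278, [72, 67, 63]), (282, [70, 66, 62]), (286, [70, 66, 61]), (290, [69, 64, 60]), (294, [69, 64, 61]), (298, [70, 65, 62]), (302, [68, 63, 60]), (306, [70, 66, 62]), (310, [71, 67, 63]), (314, [72, 68, 64]), (318, [75, 70, 66]), (322, [42, 42, 40]), (326, [55, 54, 54])]
[([268.0, 34.0], [250, 21, 38, 28, 854]), ([270.0, 107.0], [251, 98, 39, 19, 605]), ([271.0, 177.0], [253, 167, 37, 19, 601]), ([272.0, 240.0], [255, 229, 35, 23, 635])]
[267. 251.]
[267. 180.]
[267. 103.]
[267.  27.]
```

In the wrist image the closed fingertip shows at row ~266, about 40 mm short of where the TCP puts it. I'll measure tip position against opening in free air.

Emit:
{"method": "servo_tool", "body": {
  "motion": [
    {"offset": [0, 0, -0.2], "delta_rot": [0, 0, 0], "jaw": 0},
    {"offset": [-0.2, 0.1, -0.4], "delta_rot": [0, 0, 0], "jaw": 0},
    {"offset": [-0.24, 0.2, -0.4], "delta_rot": [0, 0, 0], "jaw": 0},
    {"offset": [-0.24, 0.2, -0.4], "delta_rot": [0, 0, 0], "jaw": 0}
  ]
}}

```text
time: 11.7
eef_pos: [0.4155, 0.2322, 0.1646]
eef_rot: [3.137, 0.086, 0.001]
ft_force: [0.4, -0.5, -0.8]
finger_gap: 0.005
grasp_force: 0.0
```

```bash
cat > prof.py <<'E'
from h import *
import sys
s=env.get_state();p=s['eef_pos'];Rm=rot(s['eef_rot']);i=imaging.camera_info('wrist')
w=imaging.read_camera('wrist');np.save('prof_%s.npy'%sys.argv[1],w);g=s['finger_gap']*.093/2
b=imaging.read_camera('side');np.save('profs_%s.npy'%sys.argv[1],b)
print('gap',g*2,p.round(3))
for d in (.02,.008,-.012,-.032): print(d,[proj('wrist',p+Rm@np.array([.0075,y,d]),i).round(0).tolist() for y in (g,g+.008,g+.0175)])
u=proj('wrist',p+Rm@np.array([.0075,g+.006,-.03]),i).astype(int)
for dx in (-6,0,8): print(u[0]+dx,[(r,int(w[r,u[0]+dx].mean())) for r in range(205,300,4)])
E
python3 prof.py 0
```

```text
gap 0.00045766000468407906 [0.416 0.232 0.165]
0.02 [[276.0, 220.0], [288.0, 220.0], [301.0, 220.0]]
0.008 [[276.0, 226.0], [288.0, 226.0], [302.0, 226.0]]
-0.012 [[276.0, 237.0], [289.0, 237.0], [305.0, 237.0]]
-0.032 [[276.0, 251.0], [290.0, 251.0], [308.0, 250.0]]
280 [(205, 170), (209, 169), (213, 171), (217, 170), (221, 169), (225, 170), (229, 171), (233, 169), (237, 170), (241, 169), (245, 170), (249, 153), (253, 59), (257, 57), (261, 53), (265, 49), (269, 50), (273, 44), (277, 42), (281, 36), (285, 31), (289, 29), (293, 31), (297, 27)]
286 [(205, 170), (209, 169), (213, 169), (217, 170), (221, 169), (225, 169), (229, 169), (233, 169), (237, 168), (241, 170), (245, 169), (249, 120), (253, 90), (257, 91), (261, 91), (265, 91), (269, 92), (273, 92), (277, 91), (281, 80), (285, 65), (289, 58), (293, 29), (297, 25)]
294 [(205, 172), (209, 171), (213, 169), (217, 169), (221, 170), (225, 171), (229, 169), (233, 170), (237, 170), (241, 171), (245, 170), (249, 170), (253, 98), (257, 90), (261, 91), (265, 91), (269, 92), (273, 90), (277, 90), (281, 73), (285, 65), (289, 59), (293, 26), (297, 25)]
```

Emit:
{"method": "servo_tool", "body": {
  "motion": [
    {"offset": [0, 0, 0], "delta_rot": [0, 0, 0], "jaw": 70},
    {"offset": [0, 0, 0], "delta_rot": [0, 0, 0], "jaw": 70},
    {"offset": [0, 0, 0], "delta_rot": [0, 0, 0], "jaw": 70},
    {"offset": [0, 0, 0], "delta_rot": [0, 0, 0], "jaw": 70},
    {"offset": [0, 0, 0], "delta_rot": [0, 0, 0], "jaw": 70},
    {"offset": [0, 0, 0], "delta_rot": [0, 0, 0], "jaw": 70},
    {"offset": [0, 0, 0], "delta_rot": [0, 0, 0], "jaw": 70}
  ]
}}

```text
time: 12.5
eef_pos: [0.4184, 0.2361, 0.1626]
eef_rot: [-3.14, -0.089, 0.0]
ft_force: [-0.1, -0.3, 0.6]
finger_gap: 0.557
grasp_force: 0.0
```

```bash
python3 prof.py 70
```

```text
gap 0.05184162294210982 [0.418 0.236 0.163]
0.02 [[313.0, 220.0], [324.0, 220.0], [337.0, 220.0]]
0.008 [[314.0, 226.0], [326.0, 226.0], [340.0, 226.0]]
-0.012 [[318.0, 237.0], [331.0, 237.0], [346.0, 237.0]]
-0.032 [[322.0, 250.0], [336.0, 250.0], [353.0, 250.0]]
326 [(205, 177), (209, 176), (213, 167), (217, 119), (221, 61), (225, 54), (229, 60), (233, 68), (237, 72), (241, 70), (245, 70), (249, 83), (253, 58), (257, 32), (261, 22), (265, 15), (269, 16), (273, 17), (277, 15), (281, 16), (285, 25), (289, 50), (293, 72), (297, 92)]
332 [(205, 100), (209, 56), (213, 53), (217, 58), (221, 69), (225, 70), (229, 70), (233, 70), (237, 72), (241, 94), (245, 147), (249, 115), (253, 95), (257, 95), (261, 95), (265, 89), (269, 70), (273, 49), (277, 24), (281, 20), (285, 16), (289, 12), (293, 10), (297, 22)]
340 [(205, 69), (209, 72), (213, 70), (217, 70), (221, 72), (225, 95), (229, 147), (233, 157), (237, 157), (241, 159), (245, 156), (249, 156), (253, 98), (257, 95), (261, 96), (265, 94), (269, 93), (273, 95), (277, 94), (281, 65), (285, 67), (289, 66), (293, 59), (297, 41)]
```

The fingertips sit 32 mm behind the reported TCP, whatever the opening, rather than 8 mm ahead of it. All tool heights therefore need a 40 mm correction. I'll redo the drag at TCP z≈0.023.

Run:
```python
from h import *
Rr=frame([0,0,-1],[0.055,-1,0])
mv([[.42,.289,.1],[.42,.289,.023],[.635,.301,.023]],Rr)
```

```text
off [0.018, -0.211, 0.251] rot [-0.0, -0.0, 0.001]
off [0.018, -0.211, 0.559] rot [-0.0, -0.0, 0.001]
off [0.879, -0.211, 0.559] rot [-0.0, -0.0, 0.001]
```

Emit:
{"method": "servo_tool", "body": {
  "motion": [
    {"offset": [0.01, -0.21, 0.15], "delta_rot": [0, 0, 0], "jaw": 0},
    {"offset": [0.01, -0.21, 0.25], "delta_rot": [0, 0, 0], "jaw": 0},
    {"offset": [0.01, -0.21, 0.35], "delta_rot": [0, 0, 0], "jaw": 0},
    {"offset": [0.01, -0.21, 0.45], "delta_rot": [0, 0, 0], "jaw": 0},
    {"offset": [0.01, -0.21, 0.52], "delta_rot": [0, 0, 0], "jaw": 0},
    {"offset": [0.01, -0.21, 0.55], "delta_rot": [0, 0, 0], "jaw": 0},
    {"offset": [0.01, -0.21, 0.56], "delta_rot": [0, 0, 0], "jaw": 0},
    {"offset": [0.01, -0.21, 0.56], "delta_rot": [0, 0, 0], "jaw": 0}
  ]
}}

```text
time: 13.4
eef_pos: [0.4183, 0.2889, 0.023]
eef_rot: [-3.14, -0.089, -0.001]
ft_force: [0.5, 0.4, 0.2]
finger_gap: 0.055
grasp_force: 0.0
```

Emit:
{"method": "servo_tool", "body": {
  "motion": [
    {"offset": [0.08, 0, 0], "delta_rot": [0, 0, 0], "jaw": 0},
    {"offset": [0.14, 0, 0], "delta_rot": [0, 0, 0], "jaw": 0},
    {"offset": [0.17, 0, 0], "delta_rot": [0, 0, 0], "jaw": 0},
    {"offset": [0.19, 0, 0], "delta_rot": [0, 0, 0], "jaw": 0},
    {"offset": [0.21, 0, 0], "delta_rot": [0, 0, 0], "jaw": 0}
  ]
}}

```text
time: 13.9
eef_pos: [0.4693, 0.2916, 0.023]
eef_rot: [3.14, 0.09, -0.002]
ft_force: [-2.4, 0.6, -0.3]
finger_gap: 0.006
grasp_force: 1.0
```

Emit:
{"method": "servo_tool", "body": {
  "motion": [
    {"offset": [0.02, 0, 0], "delta_rot": [0, 0, 0], "jaw": 0}
  ]
}}

```text
time: 14.0
eef_pos: [0.474, 0.2918, 0.0225]
eef_rot: [3.14, 0.09, -0.003]
ft_force: [-2.0, 0.1, -0.0]
finger_gap: 0.005
grasp_force: 0.9
```

About 2 N steady and yielding, so this is real contact. I'll carry the drag through.

Emit:
{"method": "servo_tool", "body": {
  "motion": [
    {"offset": [0.05, 0, 0], "delta_rot": [0, 0, 0], "jaw": 0},
    {"offset": [0.1, 0, 0], "delta_rot": [0, 0, 0], "jaw": 0},
    {"offset": [0.15, 0, 0], "delta_rot": [0, 0, 0], "jaw": 0},
    {"offset": [0.2, 0, 0], "delta_rot": [0, 0, 0], "jaw": 0},
    {"offset": [0.25, 0, 0], "delta_rot": [0, 0, 0], "jaw": 0},
    {"offset": [0.3, 0, 0], "delta_rot": [0, 0, 0], "jaw": 0},
    {"offset": [0.35, 0, 0], "delta_rot": [0, 0, 0], "jaw": 0},
    {"offset": [0.4, 0, 0], "delta_rot": [0, 0, 0], "jaw": 0},
    {"offset": [0.45, 0, 0], "delta_rot": [0, 0, 0], "jaw": 0},
    {"offset": [0.5, 0, 0], "delta_rot": [0, 0, 0], "jaw": 0}
  ]
}}

```text
time: 15.0
eef_pos: [0.6001, 0.2989, 0.0225]
eef_rot: [3.14, 0.089, -0.002]
ft_force: [-3.3, -0.6, 0.9]
finger_gap: 0.006
grasp_force: 1.5
```

Emit:
{"method": "servo_tool", "body": {
  "motion": [
    {"offset": [0.04, 0, 0], "delta_rot": [0, 0, 0], "jaw": 0},
    {"offset": [0.08, 0, 0], "delta_rot": [0, 0, 0], "jaw": 0},
    {"offset": [0.12, 0, 0], "delta_rot": [0, 0, 0], "jaw": 0}
  ]
}}

```text
time: 15.3
eef_pos: [0.63, 0.3005, 0.0223]
eef_rot: [3.14, 0.089, -0.002]
ft_force: [-0.9, 0.9, 1.2]
finger_gap: 0.005
grasp_force: 0.4
```

Emit:
{"method": "servo_tool", "body": {
  "motion": [
    {"offset": [0.02, 0, 0], "delta_rot": [0, 0, 0], "jaw": 0},
    {"offset": [0.03, 0, 0], "delta_rot": [0, 0, 0], "jaw": 0}
  ]
}}

```text
time: 15.5
eef_pos: [0.6384, 0.3006, 0.0225]
eef_rot: [3.14, 0.088, 0.001]
ft_force: [-0.4, -0.3, 0.2]
finger_gap: 0.005
grasp_force: 0.0
```

Emit:
{"method": "servo_tool", "body": {
  "motion": [
    {"offset": [0, 0, -0.2], "delta_rot": [0, 0, 0], "jaw": 0},
    {"offset": [0, 0, -0.4], "delta_rot": [0, 0, 0], "jaw": 0},
    {"offset": [0, 0, -0.6], "delta_rot": [0, 0, 0], "jaw": 0},
    {"offset": [-0.2, 0.2, -0.8], "delta_rot": [0, 0, 0], "jaw": 0},
    {"offset": [-0.4, 0.4, -1], "delta_rot": [0, 0, 0], "jaw": 0},
    {"offset": [-0.6, 0.6, -1], "delta_rot": [0, 0, 0], "jaw": 0},
    {"offset": [-0.6, 0.6, -1], "delta_rot": [0, 0, 0], "jaw": 0}
  ]
}}

```text
time: 16.2
eef_pos: [0.5187, 0.168, 0.2622]
eef_rot: [3.14, 0.089, 0.003]
ft_force: [0.8, 0.4, 0.4]
finger_gap: 0.009
grasp_force: 0.0
```

Run:
```python
from h import *
s=env.get_state();print(s['time'],s['eef_pos'].round(3))
i=imaging.camera_info('wrist');w=imaging.read_camera('wrist');np.savez('w6.npz',w=w,**i)
h=cv2.cvtColor(w,cv2.COLOR_RGB2HSV)
red=((h[...,0]<8)|(h[...,0]>172))&(h[...,1]>150)&(h[...,2]>50)
n,l,st,ce=cv2.connectedComponentsWithStats(red.astype(np.uint8))
for k in range(1,n):
    P=atz('wrist',ce[k],.05,i)
    if st[k,4]>15 and .4<P[0]<.7 and .25<P[1]<.36:
        ys,xs=np.where(l==k);Q=np.array([atz('wrist',(x,y),.045,i)[:2] for x,y in zip(xs,ys)])
        print('red',st[k,4],Q.min(0).round(3),Q.max(0).round(3))
for n,z in (('bed',0),('bed_seat',.048),('rest',0),('rest_seat',.1)):
    print(n,[(round(d['confidence'],2),atz('wrist',d['uv'],z,i).round(4)) for d in imaging.landmark_of('wrist',n)[:2]])
```

```text
16.2 [0.519 0.168 0.262]
red 381 [0.605 0.282] [0.634 0.311]
red 476 [0.561 0.279] [0.595 0.31 ]
red 458 [0.516 0.276] [0.551 0.307]
red 422 [0.472 0.273] [0.505 0.304]
bed [(0.56, array([ 0.4918, -0.1201,  0.    ])), (0.45, array([0.5204, 0.0949, 0.    ]))]
bed_seat [(0.57, array([ 0.4965, -0.1154,  0.048 ]))]
rest [(0.74, array([0.5183, 0.0951, 0.    ]))]
rest_seat [(0.69, array([ 0.4347, -0.2817,  0.1   ])), (0.64, array([0.5328, 0.1073, 0.1   ]))]
```

All four toggles are folded, each red extent now ~30 mm toward +x. On the way to the rack I'll fix the rest and bed poses from directly above.

```bash
cat > fit.py <<'E'
from h import *
def rectfit(c,w,i,x0,x1,y0,y1,z,test,step=.0005):
    xs=np.arange(x0,x1,step);ys=np.arange(y0,y1,step)
    m=np.array([[proj(c,[x,y,z],i) for x in xs[::4]] for y in ys[::4]],np.float32)
    mx=cv2.resize(m,(len(m[0])*4,len(m)*4))
    im=cv2.remap(w,mx[...,0],mx[...,1],cv2.INTER_LINEAR);off=-1.5*step*1  # resize half-pixel shift
    h=cv2.cvtColor(im,cv2.COLOR_RGB2HSV);M=test(h).astype(np.uint8)
    M=cv2.morphologyEx(M,cv2.MORPH_OPEN,np.ones((7,7)))
    cs=max(cv2.findContours(M,0,1)[0],key=cv2.contourArea);r=cv2.minAreaRect(cs)
    b=cv2.boxPoints(r)*step+[x0-off*-1,y0-off*-1]
    return r,b.mean(0),np.array(r[1])*step,im
green=lambda h:(h[...,0]>55)&(h[...,0]<90)&(h[...,1]>70)
white=lambda h:(h[...,1]<40)&(h[...,2]>165)
E
python3 - <<'E'
from h import *
Rr=frame([0,0,-1],[0,-1,0]);mv([[.44,.095,.26],[.425,-.115,.26]],Rr)
E
```

```text
off [-0.337, 0.28, 0.005] rot [-0.0, -0.001, 0.036]
off [-0.444, 1.115, 0.004] rot [-0.0, -0.001, 0.036]
```

Emit:
{"method": "servo_tool", "body": {
  "motion": [
    {"offset": [-0.337, 0.28, 0], "delta_rot": [0, 0, 0.036], "jaw": 0},
    {"offset": [-0.337, 0.28, 0], "delta_rot": [0, 0, 0.036], "jaw": 0},
    {"offset": [-0.337, 0.28, 0], "delta_rot": [0, 0, 0.036], "jaw": 0},
    {"offset": [-0.337, 0.28, 0], "delta_rot": [0, 0, 0.036], "jaw": 0},
    {"offset": [-0.337, 0.28, 0], "delta_rot": [0, 0, 0.036], "jaw": 0}
  ]
}}

```text
time: 16.95
eef_pos: [0.4412, 0.0963, 0.2612]
eef_rot: [-3.14, -0.003, -0.002]
ft_force: [0.2, -0.0, 0.2]
finger_gap: 0.005
grasp_force: 0.0
```

Run:
```python
from fit import *
i=imaging.camera_info('wrist');w=imaging.read_camera('wrist');np.savez('w7.npz',w=w,**i);print(env.get_state()['eef_pos'].round(4))
for z in (.008,.012):
    r,c,s,im=rectfit('wrist',w,i,.42,.62,0,.2,z,green);print(z,c.round(4),s.round(4),round(r[2],1))
h=cv2.cvtColor(im,cv2.COLOR_RGB2HSV)
print([(n,[(round(d['confidence'],2),atz('wrist',d['uv'],z,i).round(4)) for d in imaging.landmark_of('wrist',n)[:2]]) for n,z in (('rest',0),('rest_seat',.1))])
# wood board at several heights
for z in (.036,.1,):
    wood=lambda h:(h[...,0]>8)&(h[...,0]<20)&(h[...,1]>90)&(h[...,2]>130)
    r,c,s,im=rectfit('wrist',w,i,.42,.62,0,.2,z,wood);print('wood',z,c.round(4),s.round(4),round(r[2],1))
```

```text
[0.4413 0.0964 0.2612]
0.008 [0.5108 0.0982] [0.1205 0.0882] 14.8
0.012 [0.5108 0.0983] [0.1191 0.0874] 15.0
[('rest', [(0.78, array([0.519 , 0.0945, 0.    ]))]), ('rest_seat', [(0.85, array([0.5282, 0.1033, 0.1   ]))])]
wood 0.036 [0.5364 0.105 ] [0.0585 0.0474] 15.0
wood 0.1 [0.5342 0.1035] [0.0495 0.0402] 14.9
```

Emit:
{"method": "servo_tool", "body": {
  "motion": [
    {"offset": [-0.06, 0.84, 0], "delta_rot": [0, 0, 0], "jaw": 30},
    {"offset": [-0.06, 0.84, 0], "delta_rot": [0, 0, 0], "jaw": 30},
    {"offset": [-0.06, 0.84, 0], "delta_rot": [0, 0, 0], "jaw": 30},
    {"offset": [-0.06, 0.84, 0], "delta_rot": [0, 0, 0], "jaw": 30},
    {"offset": [-0.06, 0.84, 0], "delta_rot": [0, 0, 0], "jaw": 30},
    {"offset": [-0.06, 0.84, 0], "delta_rot": [0, 0, 0], "jaw": 30}
  ]
}}

```text
time: 17.7
eef_pos: [0.4252, -0.117, 0.2608]
eef_rot: [-3.141, 0.006, 0.0]
ft_force: [-0.1, 0.6, -0.6]
finger_gap: 0.301
grasp_force: 0.0
```

Run:
```python
from fit import *
i=imaging.camera_info('wrist');w=imaging.read_camera('wrist');np.savez('w8.npz',w=w,**i);print(env.get_state()['eef_pos'].round(4))
for t in (150,170,185):
    wh=lambda h:(h[...,1]<45)&(h[...,2]>t)
    r,c,s,im=rectfit('wrist',w,i,.38,.60,-.22,-.02,.044,wh);print(t,c.round(4),s.round(4),round(r[2],1))
print([(n,[(round(d['confidence'],2),atz('wrist',d['uv'],z,i).round(4)) for d in imaging.landmark_of('wrist',n)[:2]]) for n,z in (('bed',0),('bed_seat',.048))])
h=cv2.cvtColor(im,cv2.COLOR_RGB2HSV);print(h[200,::20].tolist());print(h[::20,230].tolist())
```

```text
[ 0.4254 -0.1147  0.2609]
150 [ 0.489 -0.121] [0.1995 0.2195] 90.0
170 [ 0.489 -0.121] [0.1995 0.2195] 90.0
185 [ 0.495  -0.1138] [0.1302 0.037 ] 1.9
[('bed', [(0.63, array([ 0.4961, -0.1154,  0.    ]))]), ('bed_seat', [(0.73, array([ 0.4971, -0.1156,  0.048 ]))])]
[[14, 37, 185], [14, 37, 185], [15, 36, 184], [14, 34, 98], [13, 29, 124], [120, 6, 181], [120, 7, 190], [115, 8, 190], [120, 8, 190], [120, 8, 191], [120, 8, 191], [120, 8, 191], [120, 8, 191], [120, 8, 191], [120, 9, 192], [115, 8, 190], [120, 8, 191], [116, 9, 191], [120, 9, 191], [12, 15, 165], [16, 35, 184], [17, 35, 184]]
[[14, 36, 182], [15, 38, 186], [14, 37, 185], [16, 37, 185], [14, 37, 184], [14, 36, 185], [15, 39, 184], [18, 10, 124], [23, 8, 125], [120, 8, 190], [120, 8, 192], [120, 9, 192], [115, 8, 190], [10, 6, 120], [10, 7, 115], [173, 30, 34], [14, 38, 183], [15, 38, 186], [15, 39, 185], [16, 37, 185]]
```

Rest origin ≈ (0.5185, 0.0997) with yaw 14.9°, and bed ≈ (0.496, -0.115) with yaw 1.9°. Next I'll go above the rack with the tool turned 90°, so the fingers close along the plate's thickness.

Run:
```python
from fit import *
def I(z): return {k:z[k] if z[k].shape else float(z[k]) for k in ('vertical_fov','cx','cy','position','attitude')}
z=np.load('w8.npz');w=z['w'];i=I(z)
for t in (140,155,175):
  for zz in (.044,):
    wh=lambda h:(h[...,1]<20)&(h[...,2]>t)
    r,c,s,im=rectfit('wrist',w,i,.38,.60,-.22,-.02,zz,wh);print(t,c.round(4),s.round(4),round(r[2],1))
Rr=frame([0,0,-1],[1,0,0]);mv([[.45,-.30,.27],[.45,-.38,.27]],Rr)
```

```text
140 [ 0.4917 -0.1141] [0.142  0.0434] 2.0
155 [ 0.4946 -0.1139] [0.135  0.0414] 1.9
175 [ 0.4949 -0.1138] [0.1323 0.0391] 1.8
off [0.095, 0.748, -0.037] rot [-0.001, -0.001, -0.997]
off [0.094, 1.068, -0.037] rot [-0.001, -0.001, -0.997]
```

Emit:
{"method": "servo_tool", "body": {
  "motion": [
    {"offset": [0.1, 0.2, -0.04], "delta_rot": [0, 0, -0.1], "jaw": 30},
    {"offset": [0.1, 0.4, -0.04], "delta_rot": [0, 0, -0.19], "jaw": 30},
    {"offset": [0.1, 0.5, -0.04], "delta_rot": [0, 0, -0.28], "jaw": 30},
    {"offset": [0.1, 0.6, -0.04], "delta_rot": [0, 0, -0.37], "jaw": 30},
    {"offset": [0.1, 0.7, -0.04], "delta_rot": [0, 0, -0.46], "jaw": 30},
    {"offset": [0.1, 0.8, -0.04], "delta_rot": [0, 0, -0.55], "jaw": 30},
    {"offset": [0.1, 0.9, -0.04], "delta_rot": [0, 0, -0.64], "jaw": 30},
    {"offset": [0.1, 1, -0.04], "delta_rot": [0, 0, -0.73], "jaw": 30},
    {"offset": [0.1, 1, -0.04], "delta_rot": [0, 0, -0.82], "jaw": 30},
    {"offset": [0.1, 1, -0.04], "delta_rot": [0, 0, -0.91], "jaw": 30},
    {"offset": [0.1, 1, -0.04], "delta_rot": [0, 0, -1], "jaw": 30},
    {"offset": [0.1, 1, -0.04], "delta_rot": [0, 0, -1], "jaw": 30},
    {"offset": [0.1, 1, -0.04], "delta_rot": [0, 0, -1], "jaw": 30}
  ]
}}

```text
time: 19.15
eef_pos: [0.4508, -0.364, 0.2712]
eef_rot: [-2.222, -2.221, -0.002]
ft_force: [0.6, 0.5, 0.1]
finger_gap: 0.305
grasp_force: 0.0
```

Run:
```python
from fit import *
s=env.get_state();i=imaging.camera_info('wrist');w=imaging.read_camera('wrist');np.savez('w9.npz',w=w,**i);print(s['time'],s['eef_pos'].round(4),s['eef_rot'].round(3),s['joint_positions'].round(2),i['position'].round(3))
br=lambda h:(h[...,0]>10)&(h[...,0]<26)&(h[...,1]>120)&(h[...,2]>110)
bl=lambda h:(h[...,0]>100)&(h[...,0]<120)&(h[...,1]>120)&(h[...,2]>70)
gy=lambda h:(h[...,1]<30)&(h[...,2]>150)
for n,t,x in (('brass',br,.462),('blue',bl,.42),('grey',gy,.38)):
    r,c,sz,im=rectfit('wrist',w,i,x-.03,x+.03,-.38,-.26,.140,t,.00025);print(n,c.round(4),sz.round(4),round(r[2],1))
print([(n,[(round(d['confidence'],2),d['uv'].round() if hasattr(d['uv'],'round') else d['uv'],atz('wrist',d['uv'],.075,i).round(4)) for d in imaging.landmark_of('wrist',n)[:2]]) for n in ('brass_plate_center','rack')])
```

```text
19.15 [ 0.4508 -0.364   0.2712] [-2.222e+00 -2.221e+00 -2.000e-03] [ 1.    0.48 -0.57  1.49  0.27  1.24  0.39] [ 0.449 -0.283  0.468]
brass [ 0.464  -0.3191] [0.0092 0.0635] 0.0
blue [ 0.423  -0.3187] [0.0628 0.0105] 89.7
grey [ 0.3803 -0.3197] [0.0638 0.0092] 90.0
[('brass_plate_center', [(0.71, [284.9, 143.0], array([ 0.4592, -0.3175,  0.075 ])), (0.68, [368.8, 154.6], array([ 0.5638, -0.3298,  0.075 ]))]), ('rack', [(0.59, [257.1, 138.3], array([ 0.4257, -0.3117,  0.075 ]))])]
```

Brass top edge at (0.464, -0.319), yaw 0. Grasping 15 mm below its top means TCP z = 0.074 after the correction.

Run:
```python
from h import *
Rr=frame([0,0,-1],[1,0,0]);mv([[.464,-.319,.21],[.464,-.319,.074]],Rr)
```

```text
off [0.183, 0.056, 0.245] rot [0.0, -0.0, -0.0]
off [0.183, 0.055, 0.789] rot [0.0, -0.0, -0.0]
```

Emit:
{"method": "servo_tool", "body": {
  "motion": [
    {"offset": [0.183, 0.056, 0.245], "delta_rot": [0, 0, 0], "jaw": 22},
    {"offset": [0.183, 0.056, 0.245], "delta_rot": [0, 0, 0], "jaw": 22},
    {"offset": [0.183, 0.056, 0.245], "delta_rot": [0, 0, 0], "jaw": 22},
    {"offset": [0.183, 0.056, 0.245], "delta_rot": [0, 0, 0], "jaw": 22}
  ],
  "grip_force": 30
}}

```text
time: 19.7
eef_pos: [0.4639, -0.3205, 0.2105]
eef_rot: [2.221, 2.22, -0.001]
ft_force: [-0.5, -0.6, 0.7]
finger_gap: 0.218
grasp_force: 0.0
```

Run:
```python
from fit import *
s=env.get_state();print(s['time'],s['finger_gap']);i=imaging.camera_info('wrist');w=imaging.read_camera('wrist')
br=lambda h:(h[...,0]>10)&(h[...,0]<26)&(h[...,1]>120)&(h[...,2]>110)
r,c,sz,im=rectfit('wrist',w,i,.43,.50,-.38,-.26,.140,br,.00025);print(c.round(4),sz.round(4),round(r[2],1))
Rr=frame([0,0,-1],[1,0,0]);mv([[.464,-.319,.074]],Rr)
```

```text
19.7 0.21799351797010158
[ 0.4642 -0.3191] [0.0635 0.0087] 90.0
off [0.011, -0.001, 0.549] rot [0.001, 0.001, -0.001]
```

Emit:
{"method": "servo_tool", "body": {
  "motion": [
    {"offset": [0.01, 0, 0.15], "delta_rot": [0, 0, 0], "jaw": 22},
    {"offset": [0.01, 0, 0.3], "delta_rot": [0, 0, 0], "jaw": 22},
    {"offset": [0.01, 0, 0.42], "delta_rot": [0, 0, 0], "jaw": 22},
    {"offset": [0.01, 0, 0.5], "delta_rot": [0, 0, 0], "jaw": 22},
    {"offset": [0.01, 0, 0.545], "delta_rot": [0, 0, 0], "jaw": 22},
    {"offset": [0.01, 0, 0.545], "delta_rot": [0, 0, 0], "jaw": 22}
  ]
}}

```text
time: 20.35
eef_pos: [0.4632, -0.3186, 0.0733]
eef_rot: [-2.224, -2.219, 0.001]
ft_force: [-0.2, 0.4, -0.8]
finger_gap: 0.219
grasp_force: 0.0
```

Emit:
{"method": "servo_tool", "body": {
  "motion": [
    {"offset": [0, 0, 0], "delta_rot": [0, 0, 0], "jaw": 0},
    {"offset": [0, 0, 0], "delta_rot": [0, 0, 0], "jaw": 0},
    {"offset": [0, 0, 0], "delta_rot": [0, 0, 0], "jaw": 0},
    {"offset": [0, 0, 0], "delta_rot": [0, 0, 0], "jaw": 0}
  ],
  "grip_force": 30
}}

```text
time: 20.75
eef_pos: [0.4649, -0.3181, 0.0752]
eef_rot: [2.219, 2.218, 0.001]
ft_force: [0.2, 0.2, 4.9]
finger_gap: 0.089
grasp_force: 30.0
```

Gripped with the opening reading 8.3 mm. Lifting straight up.

Emit:
{"method": "servo_tool", "body": {
  "motion": [
    {"offset": [0, 0, -0.06], "delta_rot": [0, 0, 0], "jaw": 0},
    {"offset": [0, 0, -0.14], "delta_rot": [0, 0, 0], "jaw": 0},
    {"offset": [0, 0, -0.24], "delta_rot": [0, 0, 0], "jaw": 0},
    {"offset": [0, 0, -0.34], "delta_rot": [0, 0, 0], "jaw": 0},
    {"offset": [0, 0, -0.46], "delta_rot": [0, 0, 0], "jaw": 0},
    {"offset": [0, 0, -0.58], "delta_rot": [0, 0, 0], "jaw": 0},
    {"offset": [0, 0, -0.66], "delta_rot": [0, 0, 0], "jaw": 0},
    {"offset": [0, 0, -0.68], "delta_rot": [0, 0, 0], "jaw": 0},
    {"offset": [0, 0, -0.68], "delta_rot": [0, 0, 0], "jaw": 0}
  ]
}}

```text
time: 21.65
eef_pos: [0.463, -0.317, 0.2432]
eef_rot: [-2.221, -2.221, 0.001]
ft_force: [-0.5, -1.1, -3.9]
finger_gap: 0.085
grasp_force: 30.0
```

```bash
cat > rest.py <<'E'
from fit import *
a=np.radians(14.9);Q=R.from_euler('z',a).as_matrix();O=np.array([.5185,.0997,0])
zp=Q@np.array([-.643,0,.766]);n=Q@np.array([.766,0,.643]);seat=O+Q@np.array([.0113,0,.0884])
Rt=frame(-zp,n)   # tool z down the plate, tool y = engraved normal
def tcp(up=0.,out=0.,below=.015):  # TCP for plate lifted up/out from the seat; grasp 'below' under top edge
    top=seat+zp*.065
    return top-zp*below-zp*.051+zp*up+n*out
E
python3 - <<'E'
from rest import *
print(env.get_state()['eef_pos'].round(4),seat.round(4))
print(tcp().round(4),tcp(.04,.04).round(4))
mv([[.46,-.15,.26],[.47,.05,.26]],Rt)
E
```

```text
[ 0.463  -0.317   0.2432] [0.5294 0.1026 0.0884]
[0.53   0.1028 0.0876] [0.5348 0.104  0.144 ]
off [0.668, -0.012, -0.067] rot [-0.443, 0.058, -0.159]
off [1.468, 0.028, -0.067] rot [-0.443, 0.058, -0.159]
```

Emit:
{"method": "servo_tool", "body": {
  "motion": [
    {"offset": [0.2, 0, -0.067], "delta_rot": [0, 0, 0], "jaw": 0},
    {"offset": [0.4, 0, -0.067], "delta_rot": [0, 0, 0], "jaw": 0},
    {"offset": [0.6, 0, -0.067], "delta_rot": [-0.09, 0.012, -0.03], "jaw": 0},
    {"offset": [0.8, 0, -0.067], "delta_rot": [-0.18, 0.024, -0.06], "jaw": 0},
    {"offset": [0.95, 0.02, -0.067], "delta_rot": [-0.27, 0.035, -0.1], "jaw": 0},
    {"offset": [1, 0.028, -0.067], "delta_rot": [-0.36, 0.047, -0.13], "jaw": 0},
    {"offset": [1, 0.028, -0.067], "delta_rot": [-0.443, 0.058, -0.159], "jaw": 0},
    {"offset": [1, 0.028, -0.067], "delta_rot": [-0.443, 0.058, -0.159], "jaw": 0},
    {"offset": [1, 0.028, -0.067], "delta_rot": [-0.443, 0.058, -0.159], "jaw": 0}
  ]
}}

```text
time: 22.55
eef_pos: [0.4673, -0.0668, 0.2578]
eef_rot: [1.595, 2.075, 0.755]
ft_force: [-0.0, 0.7, -4.3]
finger_gap: 0.082
grasp_force: 30.0
```

Run:
```python
from rest import *
s=env.get_state();print(s['time'],s['finger_gap'])
mv([tcp(.07,.05),tcp(.03,.012)],Rt)
```

```text
22.55 0.08240034467151329
off [0.59, 0.083, 0.51] rot [-0.001, -0.001, -0.0]
off [0.59, -0.069, 0.671] rot [-0.001, -0.001, -0.0]
```

Emit:
{"method": "servo_tool", "body": {
  "motion": [
    {"offset": [0.2, 0.083, 0.2], "delta_rot": [0, 0, 0], "jaw": 0},
    {"offset": [0.4, 0.083, 0.3], "delta_rot": [0, 0, 0], "jaw": 0},
    {"offset": [0.55, 0.083, 0.4], "delta_rot": [0, 0, 0], "jaw": 0},
    {"offset": [0.59, 0.083, 0.5], "delta_rot": [0, 0, 0], "jaw": 0},
    {"offset": [0.59, 0.083, 0.51], "delta_rot": [0, 0, 0], "jaw": 0},
    {"offset": [0.59, 0.083, 0.51], "delta_rot": [0, 0, 0], "jaw": 0}
  ]
}}

```text
time: 23.15
eef_pos: [0.5161, 0.0546, 0.2243]
eef_rot: [1.615, 2.108, 0.727]
ft_force: [0.5, -0.5, -3.6]
finger_gap: 0.084
grasp_force: 30.0
```

Run:
```python
from rest import *
s=env.get_state();i=imaging.camera_info('wrist');w=imaging.read_camera('wrist');b=imaging.read_camera('side')
print(s['time'],s['joint_positions'].round(2))
mv([tcp(.03,.012),tcp(.008,.008),tcp(0,.006)],Rt)
p=s['eef_pos'];Rm=rot(s['eef_rot'])
# overlay of predicted plate at seat and rest outline
def put(im,c,P,col,ii):
    u=proj(c,P,ii);cv2.circle(im,tuple(int(round(v*3)) for v in u),4,col,-1)
sd=cv2.resize(b,None,fx=3,fy=3,interpolation=3);wr=cv2.resize(w,None,fx=3,fy=3,interpolation=3)
isd=imaging.camera_info('side')
pc=p+Rm@np.array([0,0,-.001]) # plate centre: grasp pt(-.051)+.050
wid=Rm[:,0];lz=-Rm[:,2];nn=Rm[:,1]
for im,c,ii in((sd,'side',isd),(wr,'wrist',i)):
    for a,bb in((1,1),(1,-1),(-1,1),(-1,-1)):
        put(im,c,pc+wid*.032*a+lz*.065*bb+nn*.004,(255,0,255),ii)
        put(im,c,O+Q@np.array([.0675*a,.045*bb,.012]),(255,255,0),ii)
    for yy in(-.021,.021):
        for q in([.05,yy,.036],[-.0047,yy,.101]): put(im,c,O+Q@np.array(q),(0,255,255),ii)
u=(proj('side',seat,isd)*3).astype(int);v=(proj('wrist',seat,i)*3).astype(int);print(u,v)
def cr(im,u):
    x=np.clip(u[0]-200,0,im.shape[1]-400);y=np.clip(u[1]-300,0,im.shape[0]-600);return im[y:y+600,x:x+400]
save('','m6',np.hstack([cr(sd,u),cr(wr,v)]))
```

```text
23.15 [ 0.4   0.18 -0.53  2.33 -1.32  0.02  1.48]
off [0.137, -0.216, 0.375] rot [-0.025, -0.013, 0.007]
off [0.135, -0.229, 0.463] rot [-0.025, -0.013, 0.007]
off [0.134, -0.235, 0.495] rot [-0.025, -0.013, 0.007]
[807 641] [646 464]
```

View pics/m6.png

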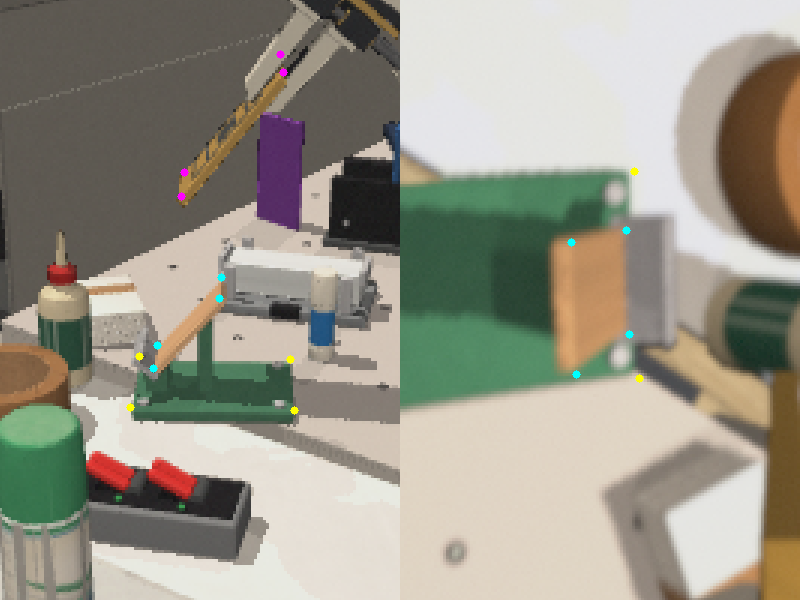

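The overlay matches. Foot and board corners agree with the model, the plate's relief faces outward and the toggles are folded. The arm is at joint limits (j6≈0.02, j5≈-1.32), so the full 40° forward tilt is not reachable down there. I'll set the plate's edge on the ledge at a smaller tilt and let it lean back onto the board gradually.

```bash
cat >> rest.py <<'E'
J=O+Q@np.array([.05,0,.036])
def tilt(deg,up=0.,out=0.,L=.0652):
    t=np.radians(deg);z=Q@np.array([-np.sin(t),0,np.cos(t)]);nn=Q@np.array([np.cos(t),0,np.sin(t)])
    return J+nn*.004+zp*up+n*out+z*L, frame(-z,nn)
E
python3 - <<'E'
from rest import *
for d in (15,20,25):
    p,r=tilt(d,.06,.0);print(d,p.round(3));mv([[.48,.0,.27],p],r)
E
```

```text
15 [0.517 0.099 0.146]
off [-0.198, -0.053, -0.271] rot [0.253, -0.012, 0.01]
off [0.138, -0.159, 0.279] rot [0.253, -0.012, 0.01]
20 [0.512 0.098 0.145]
off [-0.198, -0.053, -0.271] rot [0.198, -0.012, 0.009]
off [0.138, -0.18, 0.27] rot [0.198, -0.012, 0.009]
25 [0.506 0.096 0.143]
off [-0.198, -0.053, -0.271] rot [0.142, -0.012, 0.008]
off [0.139, -0.202, 0.262] rot [0.142, -0.012, 0.008]
```

Emit:
{"method": "servo_tool", "body": {
  "motion": [
    {"offset": [-0.2, -0.05, -0.27], "delta_rot": [0, 0, 0], "jaw": 0},
    {"offset": [-0.2, -0.05, -0.27], "delta_rot": [0.07, -0.01, 0], "jaw": 0},
    {"offset": [-0.2, -0.05, -0.27], "delta_rot": [0.15, -0.01, 0.01], "jaw": 0},
    {"offset": [-0.2, -0.05, -0.27], "delta_rot": [0.2, -0.01, 0.01], "jaw": 0},
    {"offset": [-0.2, -0.05, -0.27], "delta_rot": [0.2, -0.01, 0.01], "jaw": 0}
  ]
}}

```text
time: 23.75
eef_pos: [0.4795, -0.0045, 0.2689]
eef_rot: [1.76, 2.276, 0.47]
ft_force: [1.1, 2.5, -3.3]
finger_gap: 0.086
grasp_force: 30.0
```

Run:
```python
from rest import *
s=env.get_state();print(s['time'],s['eef_pos'].round(3),s['joint_positions'].round(2))
for d in (15,20,25):
    p,r=tilt(d,.05,.005);print(d,p.round(3));mv([p],r)
```

```text
23.75 [ 0.479 -0.005  0.269] [ 0.04  0.09  0.02  2.09 -0.25  0.61  0.5 ]
15 [0.527 0.102 0.142]
off [0.355, 0.071, 0.588] rot [0.084, -0.01, -0.005]
20 [0.522 0.101 0.14 ]
off [0.355, 0.049, 0.585] rot [0.029, -0.01, -0.005]
25 [0.516 0.099 0.138]
off [0.354, 0.026, 0.583] rot [-0.027, -0.009, -0.006]
```

Emit:
{"method": "servo_tool", "body": {
  "motion": [
    {"offset": [0.18, 0.03, 0.1], "delta_rot": [0.03, -0.01, 0], "jaw": 0},
    {"offset": [0.355, 0.05, 0.2], "delta_rot": [0.03, -0.01, 0], "jaw": 0},
    {"offset": [0.355, 0.05, 0.35], "delta_rot": [0.03, -0.01, 0], "jaw": 0},
    {"offset": [0.355, 0.05, 0.48], "delta_rot": [0.03, -0.01, 0], "jaw": 0},
    {"offset": [0.355, 0.05, 0.585], "delta_rot": [0.03, -0.01, 0], "jaw": 0},
    {"offset": [0.355, 0.05, 0.585], "delta_rot": [0.03, -0.01, 0], "jaw": 0}
  ]
}}

```text
time: 24.35
eef_pos: [0.523, 0.1033, 0.1379]
eef_rot: [1.776, 2.301, 0.406]
ft_force: [-1.3, -0.7, -3.3]
finger_gap: 0.083
grasp_force: 30.0
```

Run:
```python
from rest import *
s=env.get_state();print(s['time'],s['eef_pos'].round(3),s['joint_positions'].round(2))
for d in (20,25,28,32):
    p,r=tilt(d,.02,.005);print(d,p.round(3));mv([p],r)
```

```text
24.35 [0.523 0.103 0.138] [-0.21  0.37 -0.02  2.15 -0.02  0.28  0.04]
20 [0.54  0.105 0.117]
off [-0.009, 0.036, 0.101] rot [-0.002, -0.002, -0.003]
25 [0.535 0.104 0.115]
off [-0.009, 0.014, 0.101] rot [-0.057, -0.002, -0.003]
28 [0.532 0.103 0.114]
off [-0.009, -0.0, 0.102] rot [-0.091, -0.002, -0.003]
32 [0.528 0.102 0.112]
off [-0.01, -0.018, 0.104] rot [-0.135, -0.002, -0.003]
```

Emit:
{"method": "servo_tool", "body": {
  "motion": [
    {"offset": [-0.009, 0.014, 0.05], "delta_rot": [-0.03, 0, 0], "jaw": 0},
    {"offset": [-0.009, 0.014, 0.1], "delta_rot": [-0.057, 0, 0], "jaw": 0},
    {"offset": [-0.009, 0.014, 0.1], "delta_rot": [-0.057, 0, 0], "jaw": 0}
  ]
}}

```text
time: 24.65
eef_pos: [0.535, 0.1038, 0.1188]
eef_rot: [1.732, 2.242, 0.505]
ft_force: [0.7, 0.3, -4.9]
finger_gap: 0.085
grasp_force: 30.0
```

Run:
```python
from rest import *
s=env.get_state();print(s['time'],s['eef_pos'].round(3),s['joint_positions'].round(2))
for d in (25,):
  for u,o in ((.01,.004),(.004,.003),(0,.002)):
    p,r=tilt(d,u,o);print(d,p.round(3));mv([p],r)
i=imaging.camera_info('side');b=imaging.read_camera('side')
p=s['eef_pos'];Rm=rot(s['eef_rot']);B=p+Rm@np.array([0,0,.0652])
h=cv2.cvtColor(b,cv2.COLOR_RGB2HSV);br=(h[...,0]>17)&(h[...,0]<26)&(h[...,1]>110)&(h[...,2]>60)
n_,l,st,ce=cv2.connectedComponentsWithStats(br.astype(np.uint8));k=[(st[j].tolist()) for j in range(1,n_) if st[j,4]>40];print(k)
for a in(-.032,.032):
    for t in(-.004,.004): print('bottom corner px',proj('side',B+Rm@np.array([a,t,0]),i).round(1))
```

```text
24.65 [0.535 0.104 0.119] [-0.19  0.4  -0.04  2.23 -0.02  0.07  0.06]
25 [0.54  0.106 0.107]
off [0.001, 0.0, 0.052] rot [0.002, -0.001, -0.003]
25 [0.543 0.106 0.102]
off [0.001, 0.003, 0.077] rot [0.002, -0.001, -0.003]
25 [0.545 0.107 0.098]
off [0.001, 0.003, 0.093] rot [0.002, -0.001, -0.003]
[[280, 147, 33, 18, 115], [254, 177, 26, 53, 225], [365, 181, 25, 10, 94]]
bottom corner px [258.2 219.2]
bottom corner px [255.4 218. ]
bottom corner px [256.5 230.3]
bottom corner px [253.5 229. ]
```

Run:
```python
from rest import *
for u,o in ((.012,.004),(.003,.003),(-.001,.003)):
    p,r=tilt(19,u,o);print(p.round(3));mv([p],r)
```

```text
[0.545 0.107 0.111]
off [0.001, 0.018, 0.05] rot [0.071, -0.002, -0.003]
[0.55  0.108 0.103]
off [0.0, 0.023, 0.086] rot [0.071, -0.002, -0.003]
[0.553 0.109 0.1  ]
off [0.0, 0.027, 0.101] rot [0.071, -0.002, -0.003]
```

Emit:
{"method": "servo_tool", "body": {
  "motion": [
    {"offset": [0, 0.018, 0.02], "delta_rot": [0.07, 0, 0], "jaw": 0},
    {"offset": [0, 0.018, 0.05], "delta_rot": [0.07, 0, 0], "jaw": 0},
    {"offset": [0, 0.021, 0.07], "delta_rot": [0.07, 0, 0], "jaw": 0},
    {"offset": [0, 0.021, 0.07], "delta_rot": [0.07, 0, 0], "jaw": 0}
  ]
}}

```text
time: 25.1
eef_pos: [0.5549, 0.1084, 0.113]
eef_rot: [1.772, 2.296, 0.409]
ft_force: [-7.0, -3.7, 19.6]
finger_gap: 0.087
grasp_force: 30.0
```

Emit:
{"method": "servo_tool", "body": {
  "motion": [
    {"offset": [0, 0.001, 0.01], "delta_rot": [0, 0, 0], "jaw": 0},
    {"offset": [0, 0.001, 0.01], "delta_rot": [0, 0, 0], "jaw": 0}
  ]
}}

```text
time: 25.3
eef_pos: [0.5554, 0.1084, 0.1119]
eef_rot: [1.772, 2.295, 0.41]
ft_force: [-13.0, -5.7, 31.0]
finger_gap: 0.088
grasp_force: 30.0
```

Emit:
{"method": "servo_tool", "body": {
  "motion": [
    {"offset": [0, 0.001, 0.01], "delta_rot": [0, 0, 0], "jaw": 0},
    {"offset": [0, 0.001, 0.01], "delta_rot": [0, 0, 0], "jaw": 0}
  ]
}}

```text
time: 25.5
eef_pos: [0.556, 0.1087, 0.11]
eef_rot: [1.772, 2.296, 0.41]
ft_force: [-14.1, -6.4, 34.3]
finger_gap: 0.088
grasp_force: 30.0
```

Run:
```python
from rest import *
s=env.get_state();print(s['joint_positions'].round(3),s['ft_force'].round(1),s['ft_torque'].round(2))
p=s['eef_pos'];Rm=rot(s['eef_rot'])
for L in(.0652,):
    B=p+Rm@np.array([0,0,L]);bl=Q.T@(B-O);print('bottom centre in rest frame',bl.round(4),'expected contact .053,0,.038; rel J along n,zp',((B-J)@n).round(4),((B-J)@zp).round(4))
b=imaging.read_camera('side');i=imaging.camera_info('side')
h=cv2.cvtColor(b,cv2.COLOR_RGB2HSV);br=(h[...,0]>17)&(h[...,0]<26)&(h[...,1]>110)&(h[...,2]>60)
n_,l,st,ce=cv2.connectedComponentsWithStats(br.astype(np.uint8));print([(st[j].tolist()) for j in range(1,n_) if st[j,4]>40])
for a in(.032,):
    for t in(-.004,.004): print('bottom px',proj('side',B+Rm@np.array([a,t,0]),i).round(1),'top',proj('side',B+Rm@np.array([a,t,-.13]),i).round(1))
for q in ([.05,.021,.036],[.05+.026*.766,.021,.036+.026*.643],[-.0047,.021,.101]): print('rest',proj('side',O+Q@np.array(q),i).round(1))
w=imaging.read_camera('wrist');np.savez('w10.npz',w=w,b=b)
```

```text
[-0.212  0.455 -0.016  2.106 -0.024  0.229  0.053] [-14.1  -6.4  34.3] [-0.74  1.08 -0.11]
bottom centre in rest frame [ 0.061  -0.0009  0.0488] expected contact .053,0,.038; rel J along n,zp 0.0167 0.0027
[[263, 150, 36, 15, 117], [248, 177, 22, 55, 205], [365, 181, 25, 10, 93]]
bottom px [250. 234.] top [268.3 188. ]
bottom px [246.9 232.9] top [265.1 186.8]
rest [253.4 236.2]
rest [245.3 230.1]
rest [275.5 213. ]
```

The plate's edge is on the ledge but ~13 mm too far out. I'll lift a little, measure and move it in.

Emit:
{"method": "servo_tool", "body": {
  "motion": [
    {"offset": [0, 0, -0.03], "delta_rot": [0, 0, 0], "jaw": 0},
    {"offset": [0, 0, -0.05], "delta_rot": [0, 0, 0], "jaw": 0},
    {"offset": [0, 0, -0.05], "delta_rot": [0, 0, 0], "jaw": 0}
  ]
}}

```text
time: 25.9
eef_pos: [0.5485, 0.1088, 0.1152]
eef_rot: [1.777, 2.306, 0.398]
ft_force: [0.5, -0.3, -4.3]
finger_gap: 0.084
grasp_force: 30.0
```

```bash
cat > st.py <<'E'
from rest import *
import sys
s=env.get_state();p=s['eef_pos'];Rm=rot(s['eef_rot']);B=p+Rm@np.array([0,0,.0652])
print(s['time'],p.round(4),s['joint_positions'].round(2),s['ft_force'].round(1),'bottom out/up/side',((B-J)@n).round(4),((B-J)@zp).round(4),((B-J)@Q[:,1]).round(4),'tilt',np.degrees(np.arccos(-Rm[2,2])).round(1))
E
python3 - <<'E'
from st import *
for u,o in ((.012,.003),(.003,.003)):
    q,r=tilt(19,u,o);mv([q],r)
E
```

```text
25.9 [0.5485 0.1088 0.1152] [-0.21  0.44 -0.02  2.11 -0.02  0.26  0.05] [ 0.5 -0.3 -4.3] bottom out/up/side 0.0137 0.0116 0.0013 tilt 19.4
off [-0.004, -0.023, 0.014] rot [0.005, -0.002, -0.002]
off [-0.004, -0.01, 0.047] rot [0.005, -0.002, -0.002]
```

Emit:
{"method": "servo_tool", "body": {
  "motion": [
    {"offset": [-0.004, -0.023, 0.014], "delta_rot": [0, 0, 0], "jaw": 0},
    {"offset": [-0.004, -0.023, 0.014], "delta_rot": [0, 0, 0], "jaw": 0},
    {"offset": [-0.004, -0.015, 0.035], "delta_rot": [0, 0, 0], "jaw": 0},
    {"offset": [-0.004, -0.012, 0.043], "delta_rot": [0, 0, 0], "jaw": 0},
    {"offset": [-0.004, -0.012, 0.043], "delta_rot": [0, 0, 0], "jaw": 0}
  ]
}}

```text
time: 26.4
eef_pos: [0.5498, 0.1082, 0.1029]
eef_rot: [1.778, 2.307, 0.396]
ft_force: [0.5, 0.6, -3.3]
finger_gap: 0.082
grasp_force: 30.0
```

```bash
python3 st.py
```

```text
26.4 [0.5498 0.1082 0.1029] [-0.21  0.46 -0.02  2.11 -0.02  0.23  0.06] [ 0.5  0.6 -3.3] bottom out/up/side 0.0065 0.0016 0.0004 tilt 19.3
```

Seated just above the ledge at the board foot. Now touch down, then open slowly while moving back and up, so the back finger lets the plate recline.

Emit:
{"method": "servo_tool", "body": {
  "motion": [
    {"offset": [0, 0, 0.01], "delta_rot": [0, 0, 0], "jaw": 0},
    {"offset": [0, 0, 0.01], "delta_rot": [0, 0, 0], "jaw": 10},
    {"offset": [0, 0, 0.01], "delta_rot": [0, 0, 0], "jaw": 14}
  ],
  "grip_force": 6
}}

```text
time: 26.7
eef_pos: [0.5509, 0.1083, 0.1018]
eef_rot: [1.777, 2.306, 0.398]
ft_force: [-0.3, -0.5, -0.4]
finger_gap: 0.13
grasp_force: 0.5
```

Emit:
{"method": "servo_tool", "body": {
  "motion": [
    {"offset": [0, -0.008, 0], "delta_rot": [0, 0, 0], "jaw": 18},
    {"offset": [0, -0.016, 0], "delta_rot": [0, 0, 0], "jaw": 22},
    {"offset": [0, -0.025, -0.005], "delta_rot": [0, 0, 0], "jaw": 26},
    {"offset": [0, -0.035, -0.01], "delta_rot": [0, 0, 0], "jaw": 30},
    {"offset": [0, -0.045, -0.015], "delta_rot": [0, 0, 0], "jaw": 35},
    {"offset": [0, -0.055, -0.02], "delta_rot": [0, 0, 0], "jaw": 40},
    {"offset": [0, -0.065, -0.025], "delta_rot": [0, 0, 0], "jaw": 45},
    {"offset": [0, -0.075, -0.03], "delta_rot": [0, 0, 0], "jaw": 50},
    {"offset": [0, -0.085, -0.035], "delta_rot": [0, 0, 0], "jaw": 55},
    {"offset": [0, -0.095, -0.04], "delta_rot": [0, 0, 0], "jaw": 60},
    {"offset": [0, -0.1, -0.04], "delta_rot": [0, 0, 0], "jaw": 65},
    {"offset": [0, -0.1, -0.04], "delta_rot": [0, 0, 0], "jaw": 65}
  ]
}}

```text
time: 27.9
eef_pos: [0.5249, 0.1015, 0.1028]
eef_rot: [1.777, 2.306, 0.398]
ft_force: [0.5, -0.4, 0.1]
finger_gap: 0.646
grasp_force: 0.0
```

Run:
```python
from st import *
isd=imaging.camera_info('side');b=imaging.read_camera('side');i=imaging.camera_info('wrist');w=imaging.read_camera('wrist');np.savez('w11.npz',b=b,w=w,**i)
print([(round(d['confidence'],2),np.round(d['uv'],1).tolist()) for d in imaging.landmark_of('side','brass_plate_center')[:3]],'seat px',proj('side',seat,isd).round(1))
h=cv2.cvtColor(b,cv2.COLOR_RGB2HSV);br=((h[...,0]>17)&(h[...,0]<26)&(h[...,1]>110)&(h[...,2]>60)).astype(np.uint8)
br[:140]=0;br[270:]=0;br[:,:200]=0;br[:,330:]=0
ys,xs=np.where(br);print('brass px',len(xs),xs.min(),xs.max(),ys.min(),ys.max())
print('expected edge corners:',[proj('side',seat+Q[:,1]*.032+zp*.065*a+n*.004*c,isd).round(1).tolist() for a in(-1,1) for c in(-1,1)])
for y in range(150,245,6):
    x=xs[ys==y]; print(y,(x.min(),x.max()) if len(x) else None,end=' ')
```

```text
27.9 [0.5249 0.1015 0.1028] [-0.2   0.43 -0.02  2.18 -0.03  0.19  0.06] [ 0.5 -0.4  0.1] bottom out/up/side -0.0133 0.018 0.0003 tilt 19.4
[(0.74, [271.3, 216.6]), (0.68, [295.1, 169.0])] seat px [269.2 214. ]
brass px 504 252 314 149 237
expected edge corners: [[253.0, 238.3], [250.5, 236.4], [287.7, 201.9], [285.2, 199.8]]
150 (np.int64(266), np.int64(272)) 156 (np.int64(265), np.int64(288)) 162 (np.int64(297), np.int64(302)) 168 (np.int64(303), np.int64(303)) 174 (np.int64(314), np.int64(314)) 180 None 186 None 192 (np.int64(284), np.int64(286)) 198 (np.int64(280), np.int64(287)) 204 (np.int64(275), np.int64(285)) 210 (np.int64(268), np.int64(279)) 216 (np.int64(263), np.int64(273)) 222 (np.int64(256), np.int64(267)) 228 (np.int64(253), np.int64(262)) 234 (np.int64(252), np.int64(256)) 240 None
```

The plate leans as expected, its edge pixels match the seat and force is zero. I'll retract up along the tool axis and check that it stays.

Emit:
{"method": "servo_tool", "body": {
  "motion": [
    {"offset": [0, 0, -0.05], "delta_rot": [0, 0, 0], "jaw": 70},
    {"offset": [0, 0, -0.12], "delta_rot": [0, 0, 0], "jaw": 80},
    {"offset": [0, 0, -0.25], "delta_rot": [0, 0, 0], "jaw": 90},
    {"offset": [0, 0, -0.4], "delta_rot": [0, 0, 0], "jaw": 90},
    {"offset": [0, 0, -0.6], "delta_rot": [0, 0, 0], "jaw": 90},
    {"offset": [0, 0, -0.75], "delta_rot": [0, 0, 0], "jaw": 90},
    {"offset": [0, 0, -0.75], "delta_rot": [0, 0, 0], "jaw": 90}
  ]
}}

```text
time: 28.75
eef_pos: [0.4663, 0.085, 0.2859]
eef_rot: [1.772, 2.298, 0.409]
ft_force: [0.4, -0.5, -0.7]
finger_gap: 0.898
grasp_force: 0.0
```

```bash
cat >> rest.py <<'E'
def wg(phi,back=0.,c=None):  # width grasp: tool pitched phi deg backwards, grasp point at plate centre
    t=np.radians(phi);z=Q@np.array([-np.sin(t),0,-np.cos(t)])
    return (seat if c is None else c)-z*(back-.051), frame(z,Q@np.array([0,1.,0]))
E
python3 - <<'E'
from st import *
isd=imaging.camera_info('side');b=imaging.read_camera('side');i=imaging.camera_info('wrist');w=imaging.read_camera('wrist');np.savez('w12.npz',b=b,w=w,**i)
h=cv2.cvtColor(b,cv2.COLOR_RGB2HSV);br=((h[...,0]>17)&(h[...,0]<26)&(h[...,1]>110)&(h[...,2]>60)).astype(np.uint8)
br[:180]=0;br[245:]=0;br[:,:240]=0;br[:,:].T[300:]=0
ys,xs=np.where(br);print('brass px',len(xs),xs.min(),xs.max(),ys.min(),ys.max());print([(y,xs[ys==y].min(),xs[ys==y].max()) for y in range(186,240,6) if (ys==y).any()])
for c,ii in(('wrist',i),('side',isd)):
    print(c,[(round(d['confidence'],2),np.round(d['uv'],1).tolist()) for d in imaging.landmark_of(c,'brass_plate_center')[:3]],proj(c,seat,ii).round(1))
q,r=wg(36,.12);print(q.round(3));mv([[.58,.1,.33],q],r)
E
```

```text
28.75 [0.4663 0.085  0.2859] [-0.2   0.06 -0.02  2.05 -0.03  0.68  0.06] [ 0.4 -0.5 -0.7] bottom out/up/side 0.0586 0.1971 -0.0006 tilt 20.1
brass px 382 252 287 191 237
[(192, np.int64(284), np.int64(286)), (198, np.int64(280), np.int64(287)), (204, np.int64(275), np.int64(285)), (210, np.int64(268), np.int64(279)), (216, np.int64(263), np.int64(273)), (222, np.int64(256), np.int64(267)), (228, np.int64(253), np.int64(261)), (234, np.int64(252), np.int64(256))]
wrist [(0.93, [272.0, 181.3])] [275.7 179.1]
side [(0.96, [294.8, 171.8]), (0.59, [269.9, 216.8])] [269.2 214. ]
[0.569 0.113 0.144]
off [-0.059, 0.508, -0.042] rot [0.48, 0.476, -0.915]
off [-0.0, 0.235, 0.649] rot [0.48, 0.476, -0.915]
```

The plate is unchanged and free on the rest. Now I'll turn above it for a width grasp: tool pitched 36° backward, camera on the upper side.

Emit:
{"method": "servo_tool", "body": {
  "motion": [
    {"offset": [0, 0.1, -0.1], "delta_rot": [0.04, 0.04, -0.076], "jaw": 90},
    {"offset": [0, 0.2, -0.1], "delta_rot": [0.08, 0.08, -0.152], "jaw": 90},
    {"offset": [0, 0.3, -0.1], "delta_rot": [0.12, 0.12, -0.229], "jaw": 90},
    {"offset": [-0.03, 0.4, -0.1], "delta_rot": [0.16, 0.16, -0.305], "jaw": 90},
    {"offset": [-0.06, 0.5, -0.05], "delta_rot": [0.2, 0.2, -0.381], "jaw": 90},
    {"offset": [-0.06, 0.5, -0.05], "delta_rot": [0.24, 0.24, -0.457], "jaw": 90},
    {"offset": [-0.06, 0.5, -0.05], "delta_rot": [0.28, 0.28, -0.534], "jaw": 90},
    {"offset": [-0.06, 0.5, -0.05], "delta_rot": [0.32, 0.32, -0.61], "jaw": 90},
    {"offset": [-0.06, 0.5, -0.05], "delta_rot": [0.36, 0.357, -0.686], "jaw": 90},
    {"offset": [-0.06, 0.5, -0.05], "delta_rot": [0.4, 0.397, -0.763], "jaw": 90},
    {"offset": [-0.06, 0.5, -0.05], "delta_rot": [0.44, 0.436, -0.839], "jaw": 90},
    {"offset": [-0.06, 0.5, -0.05], "delta_rot": [0.48, 0.476, -0.915], "jaw": 90},
    {"offset": [-0.06, 0.5, -0.05], "delta_rot": [0.48, 0.476, -0.915], "jaw": 90},
    {"offset": [-0.06, 0.5, -0.05], "delta_rot": [0.48, 0.476, -0.915], "jaw": 90}
  ]
}}

```text
time: 30.35
eef_pos: [0.5741, 0.102, 0.3424]
eef_rot: [0.328, -2.686, 0.091]
ft_force: [0.5, -0.7, -0.5]
finger_gap: 0.903
grasp_force: 0.0
```

Run:
```python
from fit import *
import rest
from rest import *
s=env.get_state();print(s['time'],s['eef_pos'].round(3),s['joint_positions'].round(2))
i=imaging.camera_info('wrist');w=imaging.read_camera('wrist');np.savez('w13.npz',w=w,**i)
print([(round(d['confidence'],2),np.round(d['uv'],1).tolist()) for d in imaging.landmark_of('wrist','brass_plate_center')[:2]],proj('wrist',seat,i).round(1))
for d in imaging.trace('wrist','brass_plate_center')[:1]:
    m=d['mask'].astype(np.uint8);cs=max(cv2.findContours(m,0,1)[0],key=cv2.contourArea);rc=cv2.minAreaRect(cs)
    # intersect box corners with engraved-face plane
    P=[]
    for u in cv2.boxPoints(rc):
        o,dd=ray('wrist',u,i);t=((seat+n*.004-o)@n)/(dd@n);X=o+dd*t-seat;P.append([X@Q[:,1],X@zp])
    P=np.array(P);print('in-plane corners',P.round(4).tolist(),'mean',P.mean(0).round(4))
for bk in(.12,.06,.0): q,r=wg(36,bk);print(q.round(3));mv([q],r)
```

```text
30.35 [0.574 0.102 0.342] [-0.41  0.74  0.48  0.91 -0.21  1.98  1.8 ]
[(0.89, [283.1, 219.7]), (0.58, [59.2, 184.6])] [287.8 221. ]
in-plane corners [[-0.0335, 0.074], [0.0284, 0.0729], [0.0352, -0.0623], [-0.0402, -0.0605]] mean [-0.0025  0.006 ]
[0.569 0.113 0.144]
off [-0.331, 0.054, 0.704] rot [0.001, 0.115, -0.012]
[0.535 0.104 0.096]
off [-0.288, 0.053, 0.94] rot [0.001, 0.115, -0.012]
[0.5   0.095 0.047]
off [-0.245, 0.053, 1.176] rot [0.001, 0.115, -0.012]
```

Emit:
{"method": "servo_tool", "body": {
  "motion": [
    {"offset": [-0.1, 0.045, 0.15], "delta_rot": [0, 0, 0], "jaw": 92},
    {"offset": [-0.2, 0.045, 0.35], "delta_rot": [0, 0.04, 0], "jaw": 92},
    {"offset": [-0.3, 0.045, 0.5], "delta_rot": [0, 0.09, -0.01], "jaw": 92},
    {"offset": [-0.33, 0.045, 0.65], "delta_rot": [0, 0.115, -0.012], "jaw": 92},
    {"offset": [-0.33, 0.045, 0.7], "delta_rot": [0, 0.115, -0.012], "jaw": 92},
    {"offset": [-0.33, 0.045, 0.7], "delta_rot": [0, 0.115, -0.012], "jaw": 92}
  ]
}}

```text
time: 31.1
eef_pos: [0.5686, 0.1095, 0.1442]
eef_rot: [0.322, -2.492, 0.102]
ft_force: [-0.3, 0.7, 1.0]
finger_gap: 0.922
grasp_force: 0.0
```

Run:
```python
from rest import *
s=env.get_state();print(s['time'],s['eef_pos'].round(3),s['joint_positions'].round(2),s['finger_gap'])
i=imaging.camera_info('wrist');w=imaging.read_camera('wrist');np.savez('w14.npz',w=w,**i)
print([(round(d['confidence'],2),np.round(d['uv'],1).tolist()) for d in imaging.landmark_of('wrist','brass_plate_center')[:2]],proj('wrist',seat,i).round(1))
Rm=rot(s['eef_rot']);
def pl(u):
    o,dd=ray('wrist',u,i);t=((seat+n*.004-o)@n)/(dd@n);X=o+dd*t-seat;return [X@Q[:,1],X@zp]
h=cv2.cvtColor(w,cv2.COLOR_RGB2HSV);br=((h[...,0]>14)&(h[...,0]<26)&(h[...,1]>110)&(h[...,2]>50))
G=np.array([pl(u) for u in np.argwhere(br)[:,::-1]]);G=G[(abs(G[:,0])<.06)&(abs(G[:,1])<.1)]
for k in range(2): print(np.histogram(G[:,k],bins=np.arange(-.09,.091,.006))[0].tolist())
print(np.percentile(G,[1,99],axis=0).round(4).tolist())
c=seat-Q[:,1]*.0025
for bk in(.05,.0): q,r=wg(36,bk,c);mv([q],r)
```

```text
31.1 [0.569 0.109 0.144] [-0.41  0.97  0.43  1.06 -0.23  1.8   1.81] 0.9217533561952251
[(0.7, [39.0, 59.3])] [281.8 213.6]
[0, 0, 0, 0, 0, 0, 0, 0, 0, 777, 808, 924, 811, 715, 756, 722, 841, 925, 838, 626, 0, 0, 0, 0, 0, 0, 0, 0, 0, 0]
[0, 0, 0, 0, 115, 303, 315, 344, 311, 341, 341, 340, 421, 273, 253, 300, 286, 414, 524, 336, 526, 540, 433, 569, 653, 577, 228, 0, 0, 0]
[[-0.0344, -0.0603], [0.0275, 0.0671]]
off [-0.003, 0.005, 0.297] rot [0.001, 0.004, -0.001]
off [-0.001, 0.005, 0.497] rot [0.001, 0.004, -0.001]
```

Emit:
{"method": "servo_tool", "body": {
  "motion": [
    {"offset": [0, 0.002, 0.1], "delta_rot": [0, 0, 0], "jaw": 92},
    {"offset": [0, 0.002, 0.22], "delta_rot": [0, 0, 0], "jaw": 92},
    {"offset": [0, 0.002, 0.34], "delta_rot": [0, 0, 0], "jaw": 92},
    {"offset": [0, 0.002, 0.43], "delta_rot": [0, 0, 0], "jaw": 92},
    {"offset": [0, 0.002, 0.48], "delta_rot": [0, 0, 0], "jaw": 92},
    {"offset": [0, 0.002, 0.495], "delta_rot": [0, 0, 0], "jaw": 92},
    {"offset": [0, 0.002, 0.495], "delta_rot": [0, 0, 0], "jaw": 92}
  ]
}}

```text
time: 31.9
eef_pos: [0.5019, 0.0924, 0.0485]
eef_rot: [0.326, -2.503, 0.103]
ft_force: [-1.1, 0.1, 0.1]
finger_gap: 0.918
grasp_force: 0.0
```

Emit:
{"method": "servo_tool", "body": {
  "motion": [
    {"offset": [0, 0, 0], "delta_rot": [0, 0, 0], "jaw": 60},
    {"offset": [0, 0, 0], "delta_rot": [0, 0, 0], "jaw": 50},
    {"offset": [0, 0, 0], "delta_rot": [0, 0, 0], "jaw": 50},
    {"offset": [0, 0, 0], "delta_rot": [0, 0, 0], "jaw": 50},
    {"offset": [0, 0, 0], "delta_rot": [0, 0, 0], "jaw": 50}
  ],
  "grip_force": 35
}}

```text
time: 32.4
eef_pos: [0.5014, 0.0923, 0.0478]
eef_rot: [0.326, -2.502, 0.104]
ft_force: [1.8, 0.1, 2.8]
finger_gap: 0.683
grasp_force: 35.0
```

Run:
```python
from rest import *
s=env.get_state();print(s['time'],s['eef_pos'].round(4),s['joint_positions'].round(2),s['finger_gap']*93,s['grasp_force'],s['ft_force'].round(1))
Rm=rot(s['eef_rot']);gp=s['eef_pos']-Rm[:,2]*.051;print('gp vs seat',((gp-seat)@Q[:,1]).round(4),((gp-seat)@zp).round(4),((gp-seat)@n).round(4))
print('tilt',np.degrees(np.arccos(-Rm[2,2])).round(2))
```

```text
32.4 [0.5014 0.0923 0.0478] [-0.44  0.96  0.42  1.4  -0.24  1.46  1.85] 63.53355712459911 35.00022053718567 [1.8 0.1 2.8]
gp vs seat -0.0028 0.0007 0.0005
tilt 35.62
```

Gripped at 63.5 mm, centred to within 1 mm along its length. Lift off the ledge, then swing to above the bed with the face turned up.

```bash
cat > bed.py <<'E'
from rest import *
import json
def bedpose(c,yaw,Rrel,prel):  # tool pose for plate centre c, flat, yaw deg
    B=R.from_euler('z',np.radians(yaw)).as_matrix();P=np.c_[[0,0,1],B[:,1],-B[:,0]]
    Rt=P@Rrel; return np.array(c)-Rt@prel,Rt
E
python3 - <<'E'
from bed import *
s=env.get_state();Rm=rot(s['eef_rot']);P0=np.c_[n,Q[:,1],zp]
c=seat-Q[:,1]*.0030
Rrel=P0.T@Rm;prel=Rm.T@(c-s['eef_pos']);prel[1]=0
np.savez('rel.npz',Rrel=Rrel,prel=prel);print(prel.round(4))
up=s['eef_pos']+zp*.04;up2=up+np.array([0.0,0,.15])
q,r=bedpose([.4955,-.1145,.17],1.9,Rrel,prel);print(q.round(3),'tilt',np.degrees(np.arccos(-r[2,2])))
mv([up,up2]);mv([q],r,p0=up2)
E
```

```text
[-0.0005  0.     -0.0503]
[ 0.507 -0.114  0.121] tilt 14.350266885699329
off [0.155, -0.0, -0.04] rot [0.0, 0.0, 0.0]
off [0.504, 0.0, -0.527] rot [0.0, 0.0, 0.0]
off [-0.18, -0.804, 0.398] rot [-0.028, -0.553, 0.146]
```

Emit:
{"method": "servo_tool", "body": {
  "motion": [
    {"offset": [0.05, 0, -0.013], "delta_rot": [0, 0, 0], "jaw": 50},
    {"offset": [0.155, 0, -0.04], "delta_rot": [0, 0, 0], "jaw": 50},
    {"offset": [0.25, 0, -0.17], "delta_rot": [0, 0, 0], "jaw": 50},
    {"offset": [0.37, 0, -0.34], "delta_rot": [0, 0, 0], "jaw": 50},
    {"offset": [0.5, 0, -0.52], "delta_rot": [0, 0, 0], "jaw": 50},
    {"offset": [0.5, 0, -0.52], "delta_rot": [0, 0, 0], "jaw": 50}
  ]
}}

```text
time: 33.0
eef_pos: [0.4785, 0.085, 0.2305]
eef_rot: [0.326, -2.512, 0.104]
ft_force: [0.7, 0.1, -4.2]
finger_gap: 0.683
grasp_force: 35.0
```

Run:
```python
from bed import *
z=np.load('rel.npz');s=env.get_state();print(s['time'],s['eef_pos'].round(3),s['finger_gap'],s['joint_positions'].round(2))
q,r=bedpose([.4955,-.1145,.16],1.9,z['Rrel'],z['prel']);mv([q],r)
```

```text
33.0 [0.479 0.085 0.231] 0.6830398487065003 [-0.47  0.73  0.47  1.34 -0.17  1.74  1.84]
off [-0.2, -0.799, 0.444] rot [-0.028, -0.547, 0.145]
```

Emit:
{"method": "servo_tool", "body": {
  "motion": [
    {"offset": [0, -0.15, 0], "delta_rot": [-0.004, -0.08, 0.02], "jaw": 50},
    {"offset": [0, -0.3, 0], "delta_rot": [-0.008, -0.16, 0.04], "jaw": 50},
    {"offset": [-0.05, -0.45, 0.05], "delta_rot": [-0.012, -0.24, 0.065], "jaw": 50},
    {"offset": [-0.1, -0.6, 0.15], "delta_rot": [-0.016, -0.32, 0.085], "jaw": 50},
    {"offset": [-0.15, -0.75, 0.25], "delta_rot": [-0.02, -0.4, 0.106], "jaw": 50},
    {"offset": [-0.2, -0.8, 0.35], "delta_rot": [-0.024, -0.48, 0.128], "jaw": 50},
    {"offset": [-0.2, -0.8, 0.44], "delta_rot": [-0.028, -0.547, 0.145], "jaw": 50},
    {"offset": [-0.2, -0.8, 0.44], "delta_rot": [-0.028, -0.547, 0.145], "jaw": 50},
    {"offset": [-0.2, -0.8, 0.44], "delta_rot": [-0.028, -0.547, 0.145], "jaw": 50}
  ]
}}

```text
time: 33.9
eef_pos: [0.4997, -0.1134, 0.1049]
eef_rot: [-0.045, 2.91, 0.011]
ft_force: [1.0, 0.0, -3.1]
finger_gap: 0.681
grasp_force: 35.0
```

```bash
cat > chk.py <<'E'
from bed import *
z=np.load('rel.npz');s=env.get_state();p=s['eef_pos'];Rm=rot(s['eef_rot'])
print(s['time'],p.round(4),s['finger_gap'].round(3),s['joint_positions'].round(2),s['ft_force'].round(1))
c=p+Rm@z['prel'];P=Rm@z['Rrel'].T;print('plate est',c.round(4),'normal',P[:,0].round(3),'len',P[:,2].round(3))
isd=imaging.camera_info('side');b=imaging.read_camera('side');iw=imaging.camera_info('wrist');w=imaging.read_camera('wrist');np.savez('chk.npz',b=b,w=w,**iw)
h=cv2.cvtColor(b,cv2.COLOR_RGB2HSV);br=((h[...,0]>15)&(h[...,0]<27)&(h[...,1]>90)&(h[...,2]>50)).astype(np.uint8)
u=proj('side',c,isd).astype(int);m=np.zeros_like(br);m[u[1]-40:u[1]+40,u[0]-60:u[0]+60]=br[u[1]-40:u[1]+40,u[0]-60:u[0]+60]
cs=max(cv2.findContours(m,0,1)[0],key=cv2.contourArea);print('side brass hull',cv2.boundingRect(cs))
print('pred corners',[proj('side',c+P@np.array([a*.004,bb*.032,d*.065]),isd).round(1).tolist() for a in(-1,1) for bb in(-1,1) for d in(-1,1)])
ys,xs=np.where(m);print('left/right ends',[(x,ys[xs==x].min(),ys[xs==x].max()) for x in np.unique(xs)[[0,2,4,-5,-3,-1]]])
for cam,ii in(('side',isd),('wrist',iw)):
    for nm,pt in(('brass_plate_center',c),('bed_seat',[.4955,-.1145,.048])): print(cam,nm,[(round(d['confidence'],2),np.round(d['uv'],1).tolist()) for d in imaging.landmark_of(cam,nm)[:2]],proj(cam,pt,ii).round(1))
E
python3 chk.py
```

```text
Traceback (most recent call last):
  File "chk.py", line 3, in <module>
    print(s['time'],p.round(4),s['finger_gap'].round(3),s['joint_positions'].round(2),s['ft_force'].round(1))
                               ^^^^^^^^^^^^^^^^^^^^^
AttributeError: 'float' object has no attribute 'round'
```

```bash
sed -i "s/s\['finger_gap'\].round(3)/round(s['finger_gap'],3)/" chk.py; python3 chk.py
```

```text
33.9 [ 0.4997 -0.1134  0.1049] 0.681 [-0.    0.44  0.31  2.13 -0.53  0.41  2.34] [ 1.   0.  -3.1]
plate est [ 0.4887 -0.114   0.154 ] normal [ 0.019 -0.002  1.   ] len [-0.999 -0.032  0.019]
side brass hull (306, 162, 23, 11)
pred corners [[285.2, 162.0], [328.3, 165.0], [280.2, 168.3], [325.4, 171.6], [285.2, 159.4], [328.4, 162.4], [280.2, 165.6], [325.6, 168.8]]
left/right ends [(np.int64(281), np.int64(166), np.int64(168)), (np.int64(283), np.int64(163), np.int64(168)), (np.int64(285), np.int64(161), np.int64(168)), (np.int64(324), np.int64(138), np.int64(172)), (np.int64(326), np.int64(164), np.int64(171)), (np.int64(328), np.int64(164), np.int64(165))]
side brass_plate_center [(0.6, [304.8, 166.8]), (0.54, [295.1, 170.3])] [304.6 165.3]
side bed_seat [(0.71, [299.7, 198.0])] [301.  198.8]
wrist brass_plate_center [(0.92, [274.6, 278.2]), (0.58, [504.8, 252.9])] [279.4 275.8]
wrist bed_seat [] [277.4 192.1]
```

The plate is level above the bed and matches the prediction in the side view. The plate is centred in the jaws, so it can calibrate the wrist camera's lateral bias, which I'll use to refine the bed position.

Run:
```python
from bed import *
z=np.load('rel.npz');s=env.get_state();p=s['eef_pos'];Rm=rot(s['eef_rot']);c=p+Rm@z['prel'];P=Rm@z['Rrel'].T;print(p.round(4),c.round(4))
d=np.load('chk.npz');w=d['w'];i={k:d[k] if d[k].shape else float(d[k]) for k in('vertical_fov','cx','cy','position','attitude')}
h=cv2.cvtColor(w,cv2.COLOR_RGB2HSV);br=((h[...,0]>13)&(h[...,0]<27)&(h[...,1]>100)&(h[...,2]>50))
G=[]
for v,u in np.argwhere(br):
    o,dd=ray('wrist',(u,v),i);t=((c+P[:,0]*.004-o)@P[:,0])/(dd@P[:,0]);X=o+dd*t-c;G.append([X@P[:,1],X@P[:,2]])
G=np.array(G);G=G[(abs(G[:,0])<.05)&(abs(G[:,1])<.09)]
for a in np.arange(-.07,.075,.01):
    g=G[abs(G[:,1]-a)<.002,0]
    if len(g)>5: print(round(a,3),g.min().round(4),g.max().round(4),len(g))
for b in(-.02,0,.02):
    g=G[abs(G[:,0]-b)<.002,1]; print('len at',b,g.min().round(4),g.max().round(4))
print('plate y axis in tool',(Rm.T@P[:,1]).round(2))
# bed pedestal extents in side image b0 & w8
zz=np.load('w8.npz');w8=zz['w'];i8={k:zz[k] if zz[k].shape else float(zz[k]) for k in('vertical_fov','cx','cy','position','attitude')}
B=R.from_euler('z',np.radians(1.9)).as_matrix();C=np.array([.495,-.114,.044])
g8=cv2.cvtColor(w8,cv2.COLOR_RGB2GRAY)
prof=lambda ax,o:[(round(t*1000),int(cv2.getRectSubPix(g8,(1,1),tuple(map(float,proj('wrist',C+B@(np.array([t,o,0]) if ax==0 else np.array([o,t,0])),i8))))[0,0])) for t in (list(np.arange(-.084,-.06,.002))+list(np.arange(.06,.084,.002)) if ax==0 else list(np.arange(-.028,-.014,.002))+list(np.arange(.014,.028,.002)))]
print(prof(0,0));print(prof(1,.02))
```

```text
[ 0.5061 -0.1132  0.1077] [ 0.4946 -0.1136  0.1566]
-0.05 -0.032 0.0289 100
-0.02 -0.0326 0.0294 389
-0.01 -0.0321 0.0299 551
0.0 -0.0328 0.0305 391
0.01 -0.0328 0.0303 449
0.02 -0.0323 0.0301 790
0.03 -0.0319 0.0296 605
0.04 -0.0319 0.0295 1009
0.05 -0.0319 0.0297 940
0.06 -0.0319 0.0295 1331
0.07 -0.0319 0.0294 1464
len at -0.02 -0.0566 0.0725
len at 0 -0.0575 0.0722
len at 0.02 -0.0571 0.0728
plate y axis in tool [0. 1. 0.]
[(-84, 113), (-82, 112), (-80, 114), (-78, 113), (-76, 115), (-74, 137), (-72, 157), (-70, 156), (-68, 152), (-66, 175), (-64, 185), (-62, 185), (-60, 186), (60, 186), (62, 185), (64, 177), (66, 152), (68, 125), (70, 126), (72, 156), (74, 168), (76, 168), (78, 172), (80, 174), (82, 174), (84, 176)]
[(-28, 126), (-26, 126), (-24, 126), (-22, 136), (-20, 164), (-18, 182), (-16, 187), (14, 185), (16, 185), (18, 184), (20, 168), (22, 136), (24, 120), (26, 118)]
```

```bash
cat > nx.py <<'E'
from bed import *
import sys
z=np.load('rel.npz');s=env.get_state();p=s['eef_pos'];Rm=rot(s['eef_rot']);c=p+Rm@z['prel'];P=Rm@z['Rrel'].T
print(s['time'],'plate',c.round(4),'normal',P[:,0].round(3),'yaw',np.degrees(np.arctan2(-P[1,2],-P[0,2])).round(2),'F',s['ft_force'].round(1),'gap',round(s['finger_gap']*93,1))
for zt in map(float,sys.argv[1:]):
    q,r=bedpose([.4945,-.115,zt],1.9,z['Rrel'],z['prel']);mv([q],r)
E
python3 nx.py .07 .058
```

```text
34.2 plate [ 0.4946 -0.1136  0.1566] normal [0.01  0.001 1.   ] yaw 2.08 F [ 0.2 -0.2 -4.6] gap 63.6
off [0.081, -0.006, 0.336] rot [-0.0, -0.006, 0.002]
off [0.093, -0.006, 0.383] rot [-0.0, -0.006, 0.002]
```

Emit:
{"method": "servo_tool", "body": {
  "motion": [
    {"offset": [0.04, -0.006, 0.15], "delta_rot": [0, -0.006, 0], "jaw": 50},
    {"offset": [0.07, -0.006, 0.28], "delta_rot": [0, -0.006, 0], "jaw": 50},
    {"offset": [0.081, -0.006, 0.336], "delta_rot": [0, -0.006, 0], "jaw": 50},
    {"offset": [0.09, -0.006, 0.37], "delta_rot": [0, -0.006, 0], "jaw": 50},
    {"offset": [0.09, -0.006, 0.37], "delta_rot": [0, -0.006, 0], "jaw": 50},
    {"offset": [0.09, -0.006, 0.37], "delta_rot": [0, -0.006, 0], "jaw": 50}
  ]
}}

```text
time: 34.8
eef_pos: [0.5056, -0.1152, 0.0123]
eef_rot: [-0.049, 2.891, 0.007]
ft_force: [-0.3, -0.2, -3.9]
finger_gap: 0.687
grasp_force: 35.0
```

```bash
python3 nx.py .054 .050 .047
python3 - <<'E'
from bed import *
b=imaging.read_camera('side');isd=imaging.camera_info('side');b0=cv2.imread('pics/b0.png')[:,:,::-1]
# bed near corner lugs/foot in original image: compare model bed corners to image gradients
B=R.from_euler('z',np.radians(1.9)).as_matrix()
g=cv2.cvtColor(np.ascontiguousarray(b0),cv2.COLOR_RGB2GRAY)
def line(y,zz,rng,off=0):
    out=[]
    for x in rng:
        u=proj('side',np.array([.4945,-.115,0])+B@np.array([x,y,zz]),isd);out.append((round(x*1000),int(cv2.getRectSubPix(g,(1,1),(float(u[0]),float(u[1])+off))[0,0])))
    return out
r=list(np.arange(-.078,-.056,.002))+list(np.arange(.056,.08,.002))
print('pedestal top centre',line(0,.044,r));print('near side face',line(.021,.036,r));print('stop mid',line(0,.048,r))
r2=list(np.arange(-.09,-.07,.002))+list(np.arange(.07,.09,.002));print('foot',line(.047,.006,r2))
h=cv2.cvtColor(b,cv2.COLOR_RGB2HSV);br=((h[...,0]>15)&(h[...,0]<27)&(h[...,1]>90)&(h[...,2]>50));br[:175]=0;br[215:]=0;br[:,:260]=0;br[:,345:]=0
ys,xs=np.where(br);print('plate x',xs.min(),xs.max(),'rows',[(x,ys[xs==x].min(),ys[xs==x].max()) for x in (xs.min(),xs.min()+1,xs.min()+2,xs.max()-2,xs.max()-1,xs.max())])
E
```

```text
34.8 plate [ 0.4936 -0.1156  0.0611] normal [0.001 0.001 1.   ] yaw 1.97 F [-0.3 -0.2 -3.9] gap 63.9
off [0.003, 0.002, 0.029] rot [-0.0, -0.0, 0.001]
off [0.007, 0.002, 0.044] rot [-0.0, -0.0, 0.001]
off [0.01, 0.002, 0.056] rot [-0.0, -0.0, 0.001]
pedestal top centre [(-78, 199), (-76, 183), (-74, 144), (-72, 94), (-70, 153), (-68, 185), (-66, 193), (-64, 213), (-62, 224), (-60, 226), (-58, 225), (56, 227), (58, 227), (60, 228), (62, 228), (64, 227), (66, 227), (68, 172), (70, 127), (72, 107), (74, 136), (76, 173), (78, 188)]
near side face [(-78, 66), (-76, 63), (-74, 76), (-72, 97), (-70, 121), (-68, 130), (-66, 137), (-64, 150), (-62, 153), (-60, 151), (-58, 140), (56, 158), (58, 156), (60, 140), (62, 139), (64, 149), (66, 150), (68, 150), (70, 150), (72, 142), (74, 139), (76, 152), (78, 177)]
stop mid [(-78, 191), (-76, 172), (-74, 147), (-72, 121), (-70, 164), (-68, 193), (-66, 191), (-64, 211), (-62, 222), (-60, 219), (-58, 219), (56, 222), (58, 223), (60, 225), (62, 224), (64, 212), (66, 182), (68, 132), (70, 112), (72, 147), (74, 156), (76, 155), (78, 177)]
foot [(-90, 198), (-88, 198), (-86, 197), (-84, 196), (-82, 155), (-80, 120), (-78, 101), (-76, 98), (-74, 98), (-72, 95), (70, 139), (72, 155), (74, 167), (76, 174), (78, 173), (80, 172), (82, 173), (84, 173), (86, 173), (88, 175)]Traceback (most recent call last):
  File "<stdin>", line 15, in <module>
    return umr_minimum(a, axis, None, out, keepdims, initial, where)
ValueError: zero-size array to reduction operation minimum which has no identity
```

Emit:
{"method": "servo_tool", "body": {
  "motion": [
    {"offset": [-0.003, 0.002, 0.015], "delta_rot": [0, 0, 0], "jaw": 50},
    {"offset": [-0.001, 0.002, 0.03], "delta_rot": [0, 0, 0], "jaw": 50},
    {"offset": [-0.001, 0.002, 0.03], "delta_rot": [0, 0, 0], "jaw": 50}
  ]
}}

```text
time: 35.15
eef_pos: [0.5067, -0.1144, 0.0046]
eef_rot: [-0.049, 2.892, 0.008]
ft_force: [0.4, -0.1, -3.0]
finger_gap: 0.69
grasp_force: 35.0
```

Emit:
{"method": "servo_tool", "body": {
  "motion": [
    {"offset": [0.002, 0, 0.008], "delta_rot": [0, 0, 0], "jaw": 50},
    {"offset": [0.004, 0, 0.014], "delta_rot": [0, 0, 0], "jaw": 50},
    {"offset": [0.004, 0, 0.014], "delta_rot": [0, 0, 0], "jaw": 50}
  ]
}}

```text
time: 35.45
eef_pos: [0.5063, -0.1146, 0.001]
eef_rot: [-0.049, 2.892, 0.008]
ft_force: [-0.3, 0.3, -4.1]
finger_gap: 0.685
grasp_force: 35.0
```

```bash
python3 nx.py .050 .047
```

```text
35.45 plate [ 0.4944 -0.115   0.0498] normal [0.002 0.    1.   ] yaw 1.94 F [-0.3  0.3 -4.1] gap 63.7
off [-0.001, 0.0, -0.001] rot [-0.0, -0.001, 0.0]
off [0.002, 0.0, 0.011] rot [-0.0, -0.001, 0.0]
```

Emit:
{"method": "servo_tool", "body": {
  "motion": [
    {"offset": [0.001, 0, 0.006], "delta_rot": [0, 0, 0], "jaw": 50},
    {"offset": [0.001, 0, 0.006], "delta_rot": [0, 0, 0], "jaw": 50}
  ]
}}

```text
time: 35.65
eef_pos: [0.5067, -0.1147, -0.0002]
eef_rot: [-0.049, 2.892, 0.007]
ft_force: [-0.9, 0.4, -2.0]
finger_gap: 0.689
grasp_force: 35.0
```

Emit:
{"method": "servo_tool", "body": {
  "motion": [
    {"offset": [0.001, 0, 0.006], "delta_rot": [0, 0, 0], "jaw": 50},
    {"offset": [0.001, 0, 0.006], "delta_rot": [0, 0, 0], "jaw": 50}
  ]
}}

```text
time: 35.85
eef_pos: [0.5068, -0.1147, -0.0002]
eef_rot: [-0.048, 2.89, 0.008]
ft_force: [-5.5, 0.0, 13.2]
finger_gap: 0.682
grasp_force: 35.0
```

```bash
python3 nx.py .047 .045
```

```text
35.85 plate [ 0.4948 -0.1151  0.0486] normal [-0.  0.  1.] yaw 1.93 F [-5.5  0.  13.2] gap 63.4
off [0.003, 0.001, 0.006] rot [-0.0, 0.0, 0.0]
off [0.005, 0.001, 0.014] rot [-0.0, 0.0, 0.0]
```

Contact at plate z≈0.0486, which is the seat height, and level. Release and retract.

Emit:
{"method": "servo_tool", "body": {
  "motion": [
    {"offset": [0, 0, -0.004], "delta_rot": [0, 0, 0], "jaw": 70},
    {"offset": [0, 0, -0.004], "delta_rot": [0, 0, 0], "jaw": 74},
    {"offset": [0, 0, -0.004], "delta_rot": [0, 0, 0], "jaw": 80},
    {"offset": [0, 0, -0.004], "delta_rot": [0, 0, 0], "jaw": 88},
    {"offset": [0, 0, -0.004], "delta_rot": [0, 0, 0], "jaw": 90},
    {"offset": [0, 0, -0.1], "delta_rot": [0, 0, 0], "jaw": 90},
    {"offset": [0, 0, -0.25], "delta_rot": [0, 0, 0], "jaw": 90},
    {"offset": [0, 0, -0.4], "delta_rot": [0, 0, 0], "jaw": 90},
    {"offset": [0, 0, -0.55], "delta_rot": [0, 0, 0], "jaw": 90},
    {"offset": [0.1, 0, -0.7], "delta_rot": [0, 0, 0], "jaw": 90},
    {"offset": [0.1, 0, -0.7], "delta_rot": [0, 0, 0], "jaw": 90},
    {"offset": [0.1, 0, -0.7], "delta_rot": [0, 0, 0], "jaw": 90}
  ]
}}

```text
time: 37.05
eef_pos: [0.4396, -0.1167, 0.1622]
eef_rot: [-0.049, 2.89, 0.008]
ft_force: [0.4, -0.7, -0.3]
finger_gap: 0.899
grasp_force: 0.0
```

```bash
cat > fin.py <<'E'
from bed import *
s=env.get_state();print(s['time'],s['eef_pos'].round(3),s['ft_force'].round(1),s['finger_gap'])
i=imaging.camera_info('wrist');w=imaging.read_camera('wrist');b=imaging.read_camera('side');isd=imaging.camera_info('side');np.savez('fin.npz',w=w,b=b,**i)
C=np.array([.495,-.115,.052]);B=R.from_euler('z',np.radians(1.9)).as_matrix()
def pl(u,cam,ii,zz=.052):
    return B.T@(atz(cam,u,zz,ii)-C)
for cam,im,ii in(('wrist',w,i),('side',b,isd)):
    h=cv2.cvtColor(im,cv2.COLOR_RGB2HSV);br=((h[...,0]>13)&(h[...,0]<27)&(h[...,1]>100)&(h[...,2]>50))
    G=np.array([pl((u,v),cam,ii)[:2] for v,u in np.argwhere(br)]);G=G[(abs(G[:,0])<.09)&(abs(G[:,1])<.06)]
    print(cam,len(G))
    for a in(-.05,-.025,0,.025,.05):
        g=G[abs(G[:,0]-a)<.003,1]; print('  x',a,(g.min().round(4),g.max().round(4)) if len(g) else None)
    for a in(-.02,0,.02):
        g=G[abs(G[:,1]-a)<.003,0]; print('  y',a,(g.min().round(4),g.max().round(4)) if len(g) else None)
    print([(round(d['confidence'],2),np.round(d['uv'],1).tolist()) for d in imaging.landmark_of(cam,'brass_plate_center')[:2]],proj(cam,[.495,-.115,.048],ii).round(1))
# grey-level profiles past the plate ends and sides in the wrist image
g=cv2.cvtColor(w,cv2.COLOR_RGB2GRAY)
for ax,r in((0,list(np.arange(-.078,-.06,.0015))+list(np.arange(.06,.078,.0015))),):
    for o in(-.01,.01): print([(round(t*1000,1),int(cv2.getRectSubPix(g,(1,1),tuple(map(float,proj('wrist',C+B@np.array([t,o,-.002]),i))))[0,0])) for t in r])
E
python3 fin.py
```

```text
37.05 [ 0.44  -0.117  0.162] [ 0.4 -0.7 -0.3] 0.8987534498978811
wrist 6197
  x -0.05 (np.float64(-0.0325), np.float64(0.0308))
  x -0.025 (np.float64(-0.0324), np.float64(0.0303))
  x 0 (np.float64(-0.0318), np.float64(0.0305))
  x 0.025 (np.float64(-0.0329), np.float64(0.0319))
  x 0.05 (np.float64(-0.0322), np.float64(0.0309))
  y -0.02 (np.float64(-0.0691), np.float64(0.0617))
  y 0 (np.float64(-0.068), np.float64(0.0616))
  y 0.02 (np.float64(-0.0691), np.float64(0.0617))
[(0.76, [275.8, 217.2]), (0.73, [104.9, 272.4])] [277.6 220. ]
side 359
  x -0.05 (np.float64(-0.0268), np.float64(0.0451))
  x -0.025 (np.float64(-0.0282), np.float64(0.0295))
  x 0 (np.float64(-0.0206), np.float64(0.044))
  x 0.025 (np.float64(-0.0228), np.float64(0.0503))
  x 0.05 (np.float64(-0.0242), np.float64(0.0502))
  y -0.02 (np.float64(-0.063), np.float64(0.0612))
  y 0 (np.float64(-0.0663), np.float64(0.0527))
  y 0.02 (np.float64(-0.0655), np.float64(0.0635))
[(0.85, [296.4, 167.7]), (0.78, [299.8, 202.0])] [301.2 198.7]
[(np.float64(-78.0), 80), (np.float64(-76.5), 88), (np.float64(-75.0), 120), (
[... 543 characters left out ...]
4(76.5), 176), (np.float64(78.0), 176)]
[(np.float64(-78.0), 83), (np.float64(-76.5), 89), (np.float64(-75.0), 121), (np.float64(-73.5), 154), (np.float64(-72.0), 171), (np.float64(-70.5), 168), (np.float64(-69.0), 130), (np.float64(-67.5), 96), (np.float64(-66.0), 123), (np.float64(-64.5), 146), (np.float64(-63.0), 151), (np.float64(-61.5), 149), (np.float64(-60.0), 150), (np.float64(60.0), 147), (np.float64(61.5), 142), (np.float64(63.0), 129), (np.float64(64.5), 113), (np.float64(66.0), 113), (np.float64(67.5), 133), (np.float64(69.0), 156), (np.float64(70.5), 168), (np.float64(72.0), 170), (np.float64(73.5), 170), (np.float64(75.0), 172), (np.float64(76.5), 175), (np.float64(78.0), 176)]
```

The plate lies between the end stops with a dark gap at both ends, about 1 mm off centre. It is level and released, and the arm is clear. Handing in.

```bash
python3 -c "
from h import *
print(close_job())"
```

```text
the job is handed in; nothing more can be done
None
```

I ran the whole job and handed it in at about 37 s. The toggles are off, the brass plate leaned on the rest and was let go there, and it now lies flat and released in the press bed, engraved face up and about 1 mm off centre by the wrist camera; no verdict came back.

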